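# Gauge a scope sleeve in its sloped cradle and present the rod tip for reading

### The arm

A 6-joint arm with a two-finger parallel gripper is mounted at the origin on the work surface. World frame = base frame: x ahead of the robot, y to its left, z up, the work surface at z = 0. Lengths are in mm, angles in rad, forces in N, time in s.
With the tool pointing down it reaches from about 400 to 925 mm from the base axis. Payload 12.5 kg.
Tool frame: the origin (TCP) lies midway between the tips of the shut fingers; the grasp point (between the pads) lies 19 mm behind it; y points along the fingers, x is the direction in which the jaws open and shut, and the axes are right-handed (so a half turn about y gives the same grasp; the last joint's range is limited). The gripper opens to 95 mm and grips with 3 to 60 N. Pads are 20 mm wide; open, the fingers measure 119 mm over their backs; the gripper's body (75 mm by 180 mm) begins 59 mm behind the grasp point.
Start: joints at [1.224, 0.491, 1.559, -0, 1.092, -0.106], TCP at [149.031, 606.99, 214.661] pointing down, gripper open.
Joint ranges: [-3.1, 3.1], [-0.84, 2.19], [0.05, 2.79], [-1.13, 4.28], [0.06, 2.93], [-2.69, 2.69]. Speed limits (rad/s): [2.22, 2.22, 2.79, 3.14, 3.14, 3.14].

### API

Orientations are given as [roll, pitch, yaw] about the fixed x, y, z axes, in that order (R = Rz(yaw) Ry(pitch) Rx(roll)).
In Python, from cell import env, vision, job gives the robot as it stands.
- The arm moves only by the shell command python3 -m crank 'ROWS' [OPENING]. ROWS is JSON, a list of rows, each a list of 6 numbers: the shift along the tool's x, y, z in mm, then the turn, a rotation vector about the tool's x, y, z in degrees. In form: [[x, y, z, rx, ry, rz], ...]. A call has 1 to 5 rows; each row is the pose to reach, as a shift and turn from the pose measured when the call began, along the tool's axes at that moment; what a row does not reach only later rows make up. A row lasts 1/10 s, in which the tool goes at most 50 mm and 8.59 degrees, less where a joint would pass 70% of its speed; a pose out of reach is approached as far as the arm can. A call with a gripper value outside its range is refused whole. OPENING is the opening, from 0 (shut) to 1 (fully open), set as the call begins (- or left out, the last holds). The fingers move at their own pace and stop on an object; the grip force is fixed at half the most. Time passes only in rows, so rows that repeat a pose let the fingers close. It gives the time, the measured TCP pose, the force and the opening at its end, in the units of the state.
- env.state(): the state, without advancing time (a new reading comes with each control period).
- vision.read_camera(name): name is "side" or "top" or "wrist"; returns (picture, depth): 384x512x3 uint8, blue, green, red; 384x512 float32, mm along the optical axis (not along the pixel's ray), 0 where there is no reading.
- vision.calibration(name): a dict with "vertical_fov" (degrees; the focal length in pixels is half the picture's height over the tangent of half this angle, whatever the lens; pixels are square), "cx", "cy" (the principal point, pixels), "pose" (4x4, takes a point from camera to world coordinates). Camera axes: x right, y down, z forward; pixel columns grow to the right and rows downward; lengths in mm; the calibration is good to about 2 mm. A picture is of the moment at which its call begins: read the wrist's pose just before it. calibration takes no time and is no camera call; for the wrist camera it gives the pose at the moment of the call.
- job.job_done(): hands the job in, once; it reports no verdict.
The state is a dict: "t": time; "joints": joint angles; "qvel": joint speeds; "tau": joint torques, N m; "eef_pos": TCP position; "tcp_rot": TCP orientation; "ft_force": force on the tool from outside, world axes, zero at the start; "moment": the same for the moment, N m; "opening": opening from 0.0 (shut) to 1.0 (fully open).
Only numpy, scipy, OpenCV 4.12 (cv2) and the standard library are available. Lean on these libraries where they do the work, as an engineer would, in place of code of your own. Each camera call takes 0.05 s, during which the arm holds its last target.

### The job

Lay the white scope sleeve in the sloped cradle, red-banded mouth at the high end and its other end down against the blue stop, and let go of it. Then take the green-handled check rod, push it into the sleeve's mouth until its collar stops on the rim, pause there for about half a second, and draw it fully out, leaving the sleeve in place and the other things undisturbed. The job ends while you hold the rod, not putting it down: level and still, with its tip about 4 cm above the cross in the middle of the white reading tile.

Things in the scene. Friction and masses are not known exactly. Their poses are not given: they have to be found in the camera images.
- sleeve_mid (a point): Centre of the scope sleeve, a white plastic block 110 long and 30 x 30 mm in section (0.28 kg), lying at first on a narrow steel stand (70 x 20 mm, 30 high) so that it overhangs the stand on both sides. Its x axis runs along the sleeve towards the mouth, z out of its upper face. Grasp it across its 30 mm width (its y axis).
- sleeve_mouth (a point): Centre of the sleeve's mouth, in the red-banded end face (+55 mm along the sleeve's x from its centre): round bore 14 mm wide, 98 mm deep, blind, on the sleeve's axis, with a 3 mm chamfer. Axes as the sleeve's.
- rail: The cradle's fixed sloped rail. Its origin is where the sleeve's centre lies when seated (85 mm above the work surface) and its axes are then the sleeve's: x up the slope (30 degrees) to the high end, y level across, z square to the slope. Steel rail 22 wide, 112 long, its top 15 mm below the origin. A sleeve left on it may stay put or slide to the stop.
- rail_stop (a point): Middle of the cradle's blue end stop's inner face, at the rail's low end (-55 mm along the rail's x), 30 wide, reaching 5 mm above the rail's origin. Blue lugs flared at the top, 36 mm apart inside and up to about 5 mm above the rail's origin, stand either side at x = -50 to -36 and 33 to 47 mm in the rail's frame; between them both sides are free for fingers.
- rod_grip (a point): Middle of the check rod's green square handle (16 x 16 mm, from -55 to +39 mm along x), near its centre of mass. The rod (0.14 kg, 180 mm long) lies level at first in a grey two-post rest, 60 mm above the work surface; its posts stand at x = -48 and +80 mm, the handle is free between them. Lift it straight up. x runs along the rod to the tip, z up as it lies.
- rod_collar (a point): Centre of the collar's front face, 45 mm along x from rod_grip: dark steel disc 24 mm wide, 6 mm thick, that stops on the sleeve's rim. Axes as the rod's.
- rod_tip (a point): The end of the steel rod, 125 mm along x from rod_grip (80 mm beyond the collar): 9 mm thick, round-ended, with black rings. Axes as the rod's.
- tile_mid (a point): Middle of the upper face of the white reading tile, 90 x 90 mm, 8 mm thick, with a thin black cross; fixed flat on the work surface.
- rod: The whole check rod (origin and axes as rod_grip).
- sleeve: The whole sleeve; origin in the middle of its underside, 15 mm below its centre.
- stand: The narrow steel stand on which the sleeve lies at first, fixed; origin in the middle of its underside.
- rest: The grey rest of the rod, fixed; origin in the middle of its underside, under rod_grip as it lies at first.
- tile: The reading tile; origin in the middle of its underside.
- cup: Steel cup, 60 wide, 45 high, loose, to be left alone; origin under its centre.
- pot: Another such steel cup, to be left alone.
- amber: Small amber bottle, 40 wide, 75 high, to be left alone; origin under its centre.
- jar: Small white jar, 38 wide, 40 high, to be left alone; origin under its centre.
- speculum: Orange ear cone, 28 wide, 36 high, to be left alone; origin under its centre.
- drops: White dropper bottle, 32 wide, 65 high, to be left alone; origin under its centre.
- case: Blue case, 110 x 45 x 22 mm, to be left alone; origin under its centre.
Mind the look-alikes: they are no part of the job. Of the things that look like the rod, the largest one is meant.

How it is judged (in metres and radians):
On the way, in this order (a step that is already met when the one before it is completed fails the run):
1. the sleeve rests in the cradle, mouth up the slope, low end at the stop, let go (distance between sleeve_mid and rail below 0.012 m and z of sleeve_mid in the frame of rail below 0.005 m and x of sleeve_mouth in the frame of rail above 0.03 m and angle between the x axis of sleeve and the x axis of rail, either way round below 0.1 rad and contact force between the fingers and sleeve below 0.1 N and contact force between rail and sleeve above 0.5 N), for 0.2 s.
2. the rod is in the sleeve with its collar stopped on the rim (distance between rod_collar and sleeve_mouth below 0.006 m and x of rod_collar in the frame of sleeve_mouth below 0.0025 m and angle between the x axis of rod and the x axis of sleeve, either way round below 0.1 rad and contact force between rod and sleeve above 0.5 N), for 0.2 s.
3. the rod is drawn fully out of the sleeve (x of rod_tip in the frame of sleeve_mouth above 0.005 m), for 0.1 s.
At the end, for the whole second after the job is handed in: The still rod is held level within 8 degrees, carried by the fingers alone, tip within 22 mm of the tile's middle from above and 20 to 60 mm over it; the released sleeve lies on the rail within 12 mm of its seat (5 mm off the rail) and 0.1 rad of its line, mouth up the slope (horizontal distance between rod_tip and tile_mid below 0.022 m and z of rod_tip in the frame of tile_mid between 0.02 and 0.06 m and angle between rod's own x axis and vertical between 1.431 and 1.711 rad and contact force between the fingers and rod above 1 N and contact force between each of rod, the fingers and sleeve below 0.1 N and contact force between rod and rest below 0.1 N and contact force between rod and tile below 0.1 N and contact force between rod and stand below 0.1 N and linear speed of rod below 0.03 m/s and distance between sleeve_mid and rail below 0.012 m and z of sleeve_mid in the frame of rail below 0.005 m and x of sleeve_mouth in the frame of rail above 0.03 m and angle between the x axis of sleeve and the x axis of rail, either way round below 0.1 rad); the arm keeps its last pose, push and grip.
It fails at once if another thing is moved by more than 30 mm (distance of any of cup, pot, amber, jar, speculum, drops, case from where it was at the start of the episode above 0.03 m).
It also fails if it takes over 66 s, if anything falls off the work surface, if the arm or the gripper's body presses on something with over 40 N, if the wrist force passes 120 N, or if a joint passes its speed limit or range.

## Working session

There is one attempt and no reset: what is moved stays moved. The work goes in short steps, Python scripts to look and compute and a shell command to move; the robot and the scene stay as the last step left them, time stands still between calls to the robot, and variables do not carry over. Pictures are saved under pics/ and viewed, and the job is handed in when it is done.

```bash
ls; mkdir -p pics
python3 - <<'E'
from cell import env, vision, job
import cv2
print(env.state())
for n in ["side","top","wrist"]:
    p,d=vision.read_camera(n); cv2.imwrite(f"pics/{n}0.png",p)
    import numpy as np; np.save(f"pics/{n}0.npy",d)
    print(n,vision.calibration(n),d.min(),d.max())
E
```

```text
pics
{'t': 0.0, 'joints': array([ 1.22436657e+00,  4.91533619e-01,  1.55945338e+00, -9.69816298e-06,
        1.09167497e+00, -1.05628905e-01]), 'qvel': array([-0.00060735,  0.00185972, -0.00018087, -0.00158231,  0.00247425,
       -0.00048075]), 'tau': array([-1.17532083e-03, -6.12655878e+01, -2.58166677e+01,  6.91979821e-02,
        4.84183151e-02, -1.49339239e-04]), 'eef_pos': array([148.96612038, 606.7406741 , 214.07650496]), 'tcp_rot': array([-1.57069214e+00,  1.06426110e-03,  1.33000001e+00]), 'ft_force': array([ 0.4427308 , -0.23667711,  0.24645641]), 'moment': array([ 0.00126669, -0.02515813,  0.026607  ]), 'opening': 1.0022610323830796}
side {'vertical_fov': 49.343528146092915, 'cx': 255.18849679934962, 'cy': 192.14801311642037, 'pose': array([[ 9.32768888e-01, -1.92433863e-01,  3.04813728e-01,
         1.67419233e+02],
       [-3.60464076e-01, -5.04501521e-01,  7.84566036e-01,
        -9.37364324e+02],
       [ 2.80191588e-03, -8.41693189e-01, -5.39948817e-01,
         7.73597576e+02],
       [ 0.00000000e+00,  0.00000000e+00,  0.00000000e+00,
         1.00000000e+00]])} 0.0
[... 224 characters left out ...]
07462600e-02, -1.80297252e-04,
         3.65842994e+01],
       [-8.08360509e-04, -9.19247837e-02, -9.95765625e-01,
         1.17274457e+03],
       [ 0.00000000e+00,  0.00000000e+00,  0.00000000e+00,
         1.00000000e+00]])} 0.0 2014.742
wrist {'vertical_fov': 61.716886830947765, 'cx': 255.06192488209285, 'cy': 192.98637886357088, 'pose': array([[ 2.37707142e-01,  9.36096543e-01,  2.59265456e-01,
         7.61124024e+01],
       [ 9.71336765e-01, -2.28958826e-01, -6.38963684e-02,
         6.26383328e+02],
       [-4.52055264e-04,  2.67022692e-01, -9.63690136e-01,
         3.84690369e+02],
       [ 0.00000000e+00,  0.00000000e+00,  0.00000000e+00,
         1.00000000e+00]])} 0.0 1233.7518
```

View pics/top0.png

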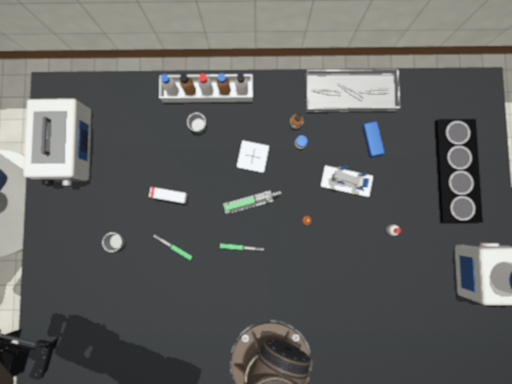

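View pics/side0.png

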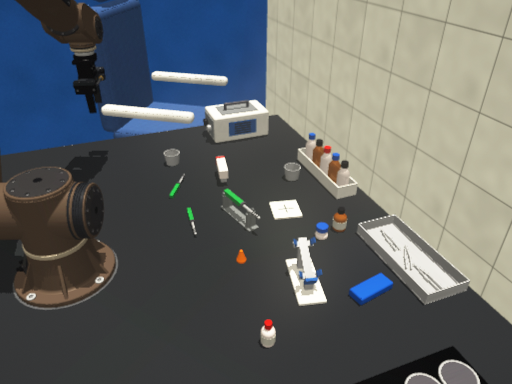

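View pics/wrist0.png

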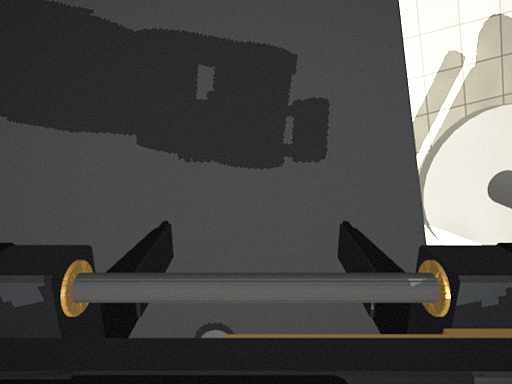

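The top view shows the sleeve at about (168,195), the cradle at (347,180) and the tile at (253,156). Three things could be taken for the rod: A in the grey rest at (250,201), B at (173,247) and C at (241,247). A is the largest and the only one in a rest, so I choose A and will check it in a crop.

Run:
```python
import cv2,numpy as np
t=cv2.imread('pics/top0.png'); s=cv2.imread('pics/side0.png')
def c(im,x0,y0,x1,y1,k): return cv2.resize(im[y0:y1,x0:x1],None,fx=k,fy=k,interpolation=cv2.INTER_CUBIC)
cv2.imwrite('pics/c1.png',c(t,140,135,300,265,5))
cv2.imwrite('pics/c2.png',c(t,310,155,385,205,9))
cv2.imwrite('pics/c3.png',c(s,150,140,350,310,4)[:600])
cv2.imwrite('pics/c4.png',c(s,270,220,345,310,6))
```

```text
(no output)
```

View pics/c1.png

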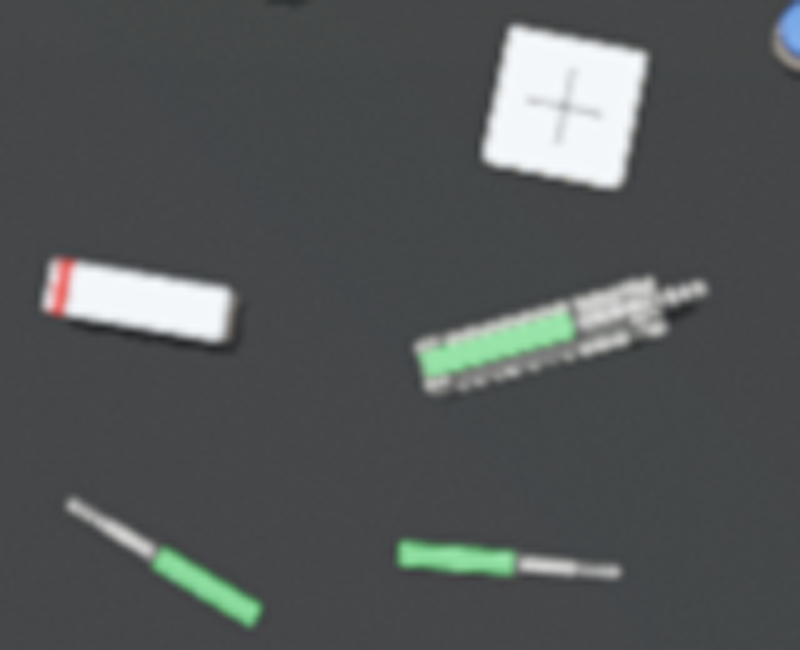

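View pics/c2.png

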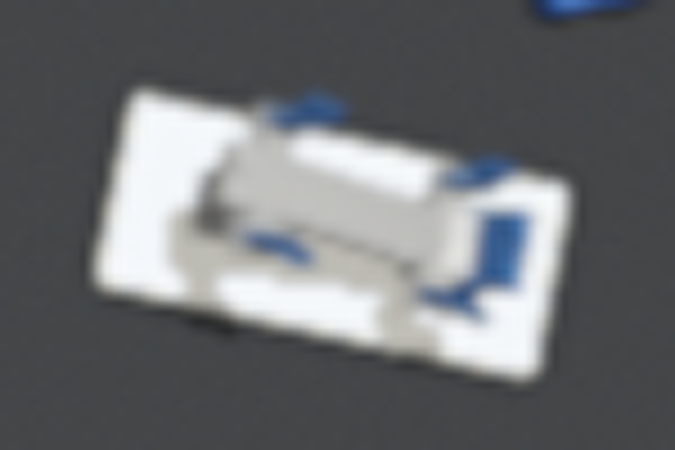

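View pics/c4.png

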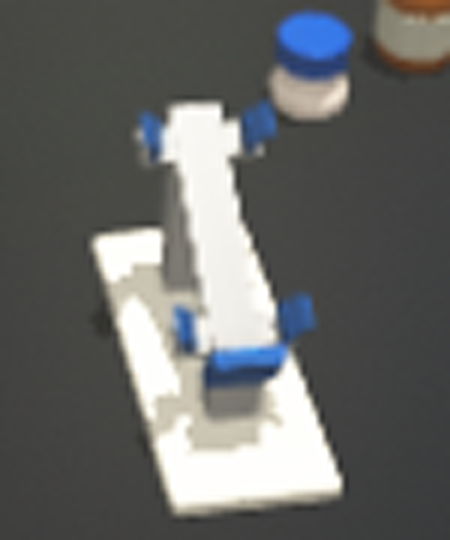

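View pics/c3.png

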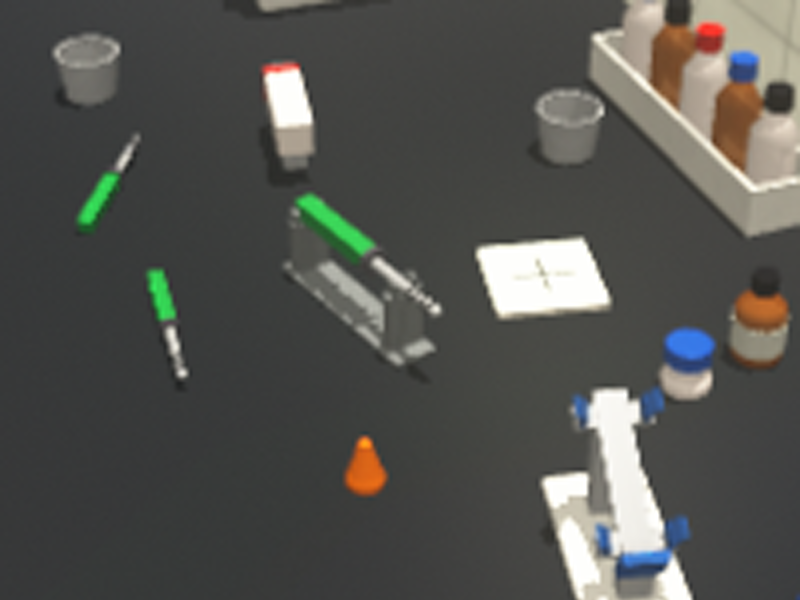

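```bash
cat > h.py <<'E'
import numpy as np,cv2
from cell import env,vision,job
from scipy.spatial.transform import Rotation as R
def f_of(c): return 192/np.tan(np.radians(c['vertical_fov'])/2)
def ray(c,u,v):
    f=f_of(c); d=np.stack([(np.asarray(u,float)-c['cx'])/f,(np.asarray(v,float)-c['cy'])/f,np.ones(np.shape(u))],-1)
    return c['pose'][:3,3], d@c['pose'][:3,:3].T
def plane(c,u,v,z):
    o,d=ray(c,u,v); return o+d*((z-o[2])/d[...,2])[...,None]
def cloud(c,dep):
    v,u=np.mgrid[:dep.shape[0],:dep.shape[1]]; o,d=ray(c,u,v); return o+d*dep[...,None]
def proj(c,P):
    p=(np.asarray(P)-c['pose'][:3,3])@c['pose'][:3,:3]; f=f_of(c)
    return np.stack([p[...,0]/p[...,2]*f+c['cx'],p[...,1]/p[...,2]*f+c['cy']],-1)
def tri(c1,p1,c2,p2):
    o1,d1=ray(c1,*p1);o2,d2=ray(c2,*p2)
    s=np.linalg.lstsq(np.stack([d1,-d2],1),o2-o1,rcond=None)[0]
    a=o1+s[0]*d1;b=o2+s[1]*d2
    return (a+b)/2,np.linalg.norm(a-b)
def move_to(G,Rm,back=19):
    """row needed so that grasp point (19 behind TCP) -> G, orientation Rm"""
    s=env.state(); R0=R.from_euler('xyz',s['tcp_rot']).as_matrix()
    T=np.asarray(G)+back*Rm[:,1]
    sh=R0.T@(T-s['eef_pos']); rv=R.from_matrix(R0.T@Rm).as_rotvec(degrees=True)
    return np.round(sh,1),np.round(rv,2)
E
python3 - <<'E'
from h import *
c=vision.calibration('top'); p=cv2.imread('pics/top0.png'); d=np.load('pics/top0.npy'); P=cloud(c,d)
hsv=cv2.cvtColor(p,cv2.COLOR_BGR2HSV)
print('table z',[P[v,u].round(1).tolist() for u,v in [(200,300),(330,300),(210,170)]])
def comp(name,mask,z,box):
    m=np.zeros(mask.shape,np.uint8); x0,y0,x1,y1=box; m[y0:y1,x0:x1]=mask[y0:y1,x0:x1]
    n,l,st,ce=cv2.connectedComponentsWithStats(m); i=1+np.argmax(st[1:,4]); mm=l==i
    v,u=np.nonzero(mm); W=plane(c,u,v,z)
    r=cv2.minAreaRect(W[:,:2].astype(np.float32)); 
    print(name,'px',ce[i].round(1),'area',st[i,4],'mean',W.mean(0).round(1),'rect',np.round(r[0],1),np.round(r[1],1),round(r[2],1),'depth z med',np.median(P[mm][:,2]).round(1),P[mm][:,:2].mean(0).round(1))
    return mm,W
white=((hsv[...,2]>200)&(hsv[...,1]<60)).astype(np.uint8)
red=((hsv[...,2]>120)&(hsv[...,1]>100)&((hsv[...,0]<8)|(hsv[...,0]>172))).astype(np.uint8)
green=((hsv[...,1]>80)&(abs(hsv[...,0].astype(int)-60)<20)&(hsv[...,2]>90)).astype(np.uint8)
comp('sleeve',white|red,60,(145,180,190,210)); comp('red',red,60,(145,180,190,210))
comp('tile',white,8,(235,135,275,175))
comp('green',green,68,(220,185,275,215))
comp('base',white,0,(310,155,385,205))
dark=(hsv[...,2]>110).astype(np.uint8); comp('cradle',dark,3,(315,160,380,200))
E
```

```text
table z [[191.3, 221.7, 0.4], [187.1, -192.6, 1.1], [609.9, 191.1, -5.6]]
sleeve px [167.3 194.6] area 343 mean [525.1 315.4  60. ] rect [524.9 316.3] [110.8  31.7] 79.3 depth z med 60.0 [524.6 313.3]
red px [151.9 191.8] area 19 mean [534.3 363.1  60. ] rect [533.7 363.2] [ 4.6 31.6] 81.5 depth z med 60.3 [534.9 364.7]
tile px [252.5 156.1] area 738 mean [652.7  49.9   8. ] rect [652.7  49.8] [90.8 88.7] 77.9 depth z med 7.7 [652.   49.8]
green px [239.9 203.8] area 116 mean [493.7  89.4  68. ] rect [493.5  89.5] [12.4 88.7] 14.7 depth z med 67.9 [492.9  88.5]
base px [327.4 175.7] area 198 mean [ 586. -196.    0.] rect [ 582.1 -200. ] [43.1 69.4] 75.1 depth z med 9.5 [ 584.  -192.7]
cradle px [346.5 180.4] area 1196 mean [ 569.4 -257.7    3. ] rect [ 573.  -258.5] [168.   85.7] 77.2 depth z med 11.2 [ 565.6 -249.2]
```

The sleeve measures 110.8 x 31.7 mm at top height 60, which fits, with its centre at (525,316) and yaw 79°. Next I compute the hover above it.

```bash
cat >> h.py <<'E'
def down(yaw,tilt=0):
    """tool x horizontal at yaw deg, tool y down; tilt deg about tool x"""
    y=np.radians(yaw); Rm=np.array([[np.cos(y),0,-np.sin(y)],[np.sin(y),0,np.cos(y)],[0,-1,0]])
    return Rm@R.from_rotvec([tilt,0,0],degrees=True).as_matrix()
E
python3 -c "
from h import *
print(move_to([525,316,140],down(-10.7)))"
```

```text
(array([-192.7,   93.3, -434.5]), array([ 3.000e-02,  8.691e+01, -4.000e-02]))
```

```bash
python3 -m crank '[[-193,40,-434,0,87,0],[-193,40,-434,0,87,0],[-193,40,-434,0,87,0],[-193,40,-434,0,87,0],[-193,40,-434,0,87,0]]' 1; python3 -c "
from h import *
print(move_to([525,316,140],down(-10.7)))"
```

```text
t: 0.65
eef_pos: [347.1, 452.9, 193.3]
tcp_rot: [-1.571, 0.0, 0.574]
ft_force: [0.3, 0.7, -0.0]
opening: 0.996
(array([  75.1,   72.4, -211.5]), array([ 3.000e-02,  4.359e+01, -1.000e-02]))
```

```bash
python3 -m crank '[[75,72,-211,0,43.6,0],[75,72,-211,0,43.6,0],[75,72,-211,0,43.6,0],[75,72,-211,0,43.6,0],[75,72,-211,0,43.6,0]]'; python3 -m crank '[[0,0,0,0,0,0]]'
python3 - <<'E'
from h import *
print(move_to([525,316,140],down(-10.7)))
c=vision.calibration('wrist'); p,d=vision.read_camera('wrist'); cv2.imwrite('pics/w1.png',p)
np.savez('pics/w1.npz',d=d,pose=c['pose'])
E
```

```text
t: 1.15
eef_pos: [526.4, 314.3, 120.2]
tcp_rot: [-1.572, 0.001, -0.177]
ft_force: [0.3, 1.5, 1.5]
opening: 1.001
t: 1.25
eef_pos: [528.7, 311.4, 118.3]
tcp_rot: [-1.573, 0.002, -0.186]
ft_force: [-1.1, -0.4, -0.5]
opening: 1.002
(array([-4.5, -2.7,  3.8]), array([ 0.14,  0.05, -0.11]))
```

View pics/w1.png

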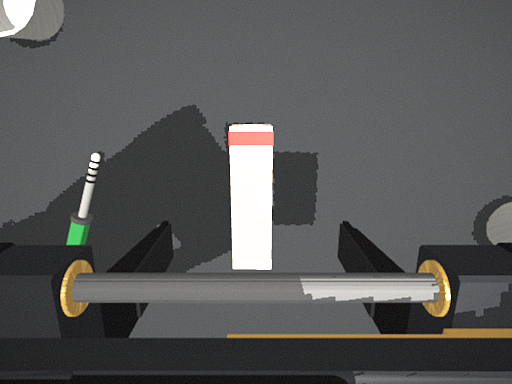

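The wrist view shows the sleeve at columns 230–272, red band at row 138, straight up the picture and centred between the fingers. I'll measure it here as well.

Run:
```python
from h import *
c=vision.calibration('wrist'); z=np.load('pics/w1.npz'); c['pose']=z['pose']; p=cv2.imread('pics/w1.png')
P=cloud(c,z['d'])
for v in (160,200,240):
    row=p[v].astype(int).min(1); u=[i for i in range(215,290) if row[i]>200]
    print(v,plane(c,np.array([u[0],u[-1]]),np.array([v,v]),60).round(1).tolist(), P[v,251].round(1))
for v in range(118,150,2): print(v,p[v,251],P[v,251].round(1))
# block on right
print(P[190,300],P[190,340],P[263,251],P[190,282])
```

```text
160 [[517.7, 351.9, 60.0], [547.4, 346.3, 60.0]] [532.5 349.1  59.8]
200 [[512.3, 322.4, 60.0], [541.5, 316.9, 60.0]] [527.  319.9  60.9]
240 [[506.5, 290.7, 60.0], [536.0, 285.2, 60.0]] [520.9 288.   59.9]
118 [101 101  99] [ 5.368e+02  3.756e+02 -4.000e-01]
120 [97 98 98] [ 5.365e+02  3.739e+02 -3.000e-01]
122 [63 60 62] [536.2 372.2  -0.7]
124 [255 255 255] [536.7 372.6  35.9]
126 [255 255 255] [537.1 372.7  60.6]
128 [255 255 255] [536.8 371.3  59.7]
130 [255 255 255] [536.5 369.9  59.7]
132 [124 142 255] [536.3 368.7  61.7]
134 [136 151 255] [536.1 367.3  61.5]
136 [140 156 255] [535.8 365.9  60.5]
138 [147 160 255] [535.5 364.6  61.3]
140 [140 152 255] [535.3 363.2  61. ]
142 [140 151 255] [535.  361.9  61.6]
144 [117 135 255] [534.7 360.4  60.6]
146 [255 255 255] [534.5 359.   60.6]
148 [255 255 255] [534.2 357.5  59.7]
[569.50999649 302.77921434  -1.30470136] [606.11989175 296.06483716  -0.82176802] [517.39387092 269.51140549  61.30379332] [ 5.52956350e+02  3.06103658e+02 -4.65797040e-01]
```

```bash
python3 -c "
from h import *
print(move_to([526,317.5,47],down(-10.8)))"
```

```text
(array([-2.2, 90.8,  4.9]), array([ 0.13,  0.43, -0.12]))
```

```bash
python3 -m crank '[[-2.2,30,4.9,0.1,0.4,-0.1],[-2.2,60,4.9,0.1,0.4,-0.1],[-2.2,80,4.9,0.1,0.4,-0.1],[-2.2,91,4.9,0.1,0.4,-0.1],[-2.2,91,4.9,0.1,0.4,-0.1]]'; python3 -m crank '[[0,0,0,0,0,0],[0,0,0,0,0,0]]' ; python3 -c "
from h import *
print(move_to([526,317.5,47],down(-10.8)))"
```

```text
t: 1.8
eef_pos: [524.9, 317.9, 27.0]
tcp_rot: [-1.572, 0.002, -0.186]
ft_force: [-0.9, -0.5, 0.0]
opening: 0.998
t: 2.0
eef_pos: [525.2, 318.5, 28.2]
tcp_rot: [-1.571, 0.001, -0.185]
ft_force: [-0.2, -0.3, 0.4]
opening: 1.0
(array([ 1. ,  0.2, -0.8]), array([ 0.04,  0.19, -0.04]))
```

```bash
python3 -m crank '[[0,0,0,0,0,0],[0,0,0,0,0,0],[0,0,0,0,0,0],[0,0,0,0,0,0],[0,0,0,0,0,0]]' 0; python3 -m crank '[[0,0,0,0,0,0],[0,0,0,0,0,0],[0,0,0,0,0,0]]'
```

```text
t: 2.5
eef_pos: [525.2, 318.4, 28.2]
tcp_rot: [-1.571, 0.001, -0.185]
ft_force: [-0.2, -0.1, 0.2]
opening: 0.639
t: 2.8
eef_pos: [525.2, 318.4, 28.2]
tcp_rot: [-1.571, 0.001, -0.185]
ft_force: [-0.7, -0.1, -0.9]
opening: 0.38
```

```bash
python3 -m crank '[[0,0,0,0,0,0],[0,0,0,0,0,0],[0,0,0,0,0,0]]'; python3 -m crank '[[0,-20,0,0,0,0],[0,-60,0,0,0,0],[0,-110,0,0,0,0],[0,-150,0,0,0,0],[0,-150,0,0,0,0]]'
```

```text
t: 3.1
eef_pos: [525.3, 318.4, 28.2]
tcp_rot: [-1.571, 0.001, -0.185]
ft_force: [-0.1, -0.2, 0.3]
opening: 0.316
t: 3.6
eef_pos: [527.0, 319.4, 183.6]
tcp_rot: [-1.566, -0.006, -0.185]
ft_force: [-0.1, -0.4, -2.8]
opening: 0.314
```

Opening 0.314 × 95 ≈ 30 mm and the load is 2.8 N, so the sleeve is held. Next, take it beside the cradle so the wrist camera can look at the cradle past the sleeve.

```bash
python3 -c "
from h import *
print(move_to([435,-235,205],down(-12.8)))"
```

```text
(array([  11.6,   -4.9, -561.8]), array([-0.26,  2.19,  0.35]))
```

```bash
python3 -m crank '[[5,-5,-250,0,-1,0],[5,-5,-250,0,-1,0],[5,-5,-250,0,-1,0],[5,-5,-250,0,-1,0],[5,-5,-250,0,-1,0]]'; python3 -c "
from h import *
print(move_to([435,-235,205],down(-12.8)))"
```

```text
t: 4.1
eef_pos: [484.6, 71.0, 186.5]
tcp_rot: [-1.567, -0.005, -0.167]
ft_force: [0.8, -0.7, -2.9]
opening: 0.312
(array([   2.1,   -0.7, -310. ]), array([-0.23,  3.21,  0.26]))
```

```bash
python3 -m crank '[[2,0,-310,0,3.2,0],[2,0,-310,0,3.2,0],[2,0,-310,0,3.2,0],[2,0,-310,0,3.2,0],[2,0,-310,0,3.2,0]]'; python3 -m crank '[[0,0,-60,0,0,0],[0,0,-60,0,0,0],[0,0,-60,0,0,0],[0,0,-60,0,0,0]]'
python3 - <<'E'
from h import *
print(env.state()['qvel'].round(3))
c=vision.calibration('wrist'); p,d=vision.read_camera('wrist'); cv2.imwrite('pics/w2.png',p)
np.savez('pics/w2.npz',d=d,pose=c['pose'])
E
```

```text
t: 4.6
eef_pos: [443.8, -175.5, 184.8]
tcp_rot: [-1.566, -0.003, -0.223]
ft_force: [1.2, -0.3, -2.6]
opening: 0.315
t: 5.0
eef_pos: [430.2, -233.1, 183.8]
tcp_rot: [-1.565, -0.001, -0.224]
ft_force: [-0.3, -0.1, -2.7]
opening: 0.314
[ 0.026 -0.009 -0.001  0.001  0.001 -0.001]
```

View pics/w2.png

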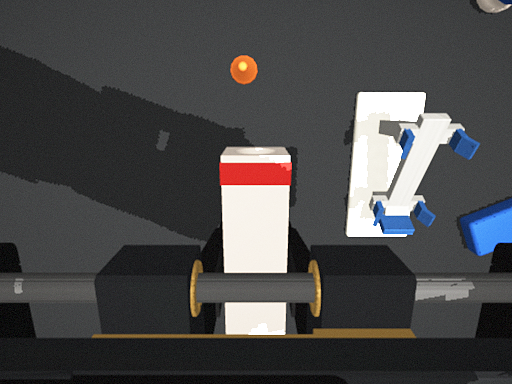

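The wrist view shows the held sleeve with its mouth at (256,152), and the cradle at right with its rail from (437,118) down to (398,212) and the blue stop at (395,225).

Run:
```python
from h import *
p=cv2.imread('pics/w2.png'); cv2.imwrite('pics/w2c.png',cv2.resize(p[85:245,335:495],None,fx=3.7,fy=3.7,interpolation=cv2.INTER_CUBIC))
c=vision.calibration('wrist'); z=np.load('pics/w2.npz'); c['pose']=z['pose']; P=cloud(c,z['d'])
hsv=cv2.cvtColor(p,cv2.COLOR_BGR2HSV)
# rail scan
for v in range(112,222,6):
    seg=[(u,p[v,u].min(),*P[v,u].round(0).astype(int)) for u in range(385,455,4)]
    print(v,[(s[0],int(s[1]),int(s[4])) for s in seg])
```

```text
112 [(385, 255, 11), (389, 255, 10), (393, 255, 10), (397, 255, 12), (401, 255, 10), (405, 255, 10), (409, 255, 11), (413, 255, 12), (417, 255, 11), (421, 255, 10), (425, 70, 0), (429, 71, 1), (433, 71, 0), (437, 73, -1), (441, 77, 0), (445, 77, 0), (449, 66, 1), (453, 64, 0)]
118 [(385, 234, 10), (389, 227, 9), (393, 255, 11), (397, 255, 9), (401, 255, 11), (405, 255, 11), (409, 255, 10), (413, 255, 10), (417, 255, 12), (421, 98, 97), (425, 222, 99), (429, 225, 100), (433, 221, 99), (437, 220, 98), (441, 218, 100), (445, 217, 100), (449, 210, 99), (453, 69, 0)]
124 [(385, 106, 27), (389, 107, 36), (393, 102, 48), (397, 98, 53), (401, 219, 90), (405, 215, 92), (409, 215, 90), (413, 219, 91), (417, 104, 91), (421, 165, 96), (425, 239, 98), (429, 241, 98), (433, 237, 99), (437, 240, 99), (441, 242, 98), (445, 237, 97), (449, 206, 91), (453, 195, 90)]
130 [(385, 107, 29), (389, 103, 38), (393, 101, 45), (397, 102, 87), (401, 211, 96), (405, 30, 97), (409, 43, 97), (413, 243, 96), (417, 240, 95), (421, 238, 95), (425, 241, 96), (429, 238, 96), (433, 240, 95), (437, 237, 355), (441, 239, 
[... 3539 characters left out ...]
 146, 49), (417, 30, 53), (421, 33, 60), (425, 57, 62), (429, 67, 1), (433, 71, 0), (437, 67, 1), (441, 72, 1), (445, 65, -1), (449, 66, 1), (453, 69, 1)]
214 [(385, 240, 46), (389, 255, 52), (393, 254, 52), (397, 254, 51), (401, 252, 52), (405, 255, 51), (409, 255, 10), (413, 71, 1), (417, 28, 55), (421, 41, 62), (425, 53, 65), (429, 53, 70), (433, 62, 69), (437, 63, 2), (441, 70, -1), (445, 70, 0), (449, 66, 0), (453, 63, 0)]
220 [(385, 59, 54), (389, 62, 53), (393, 61, 53), (397, 61, 53), (401, 60, 53), (405, 59, 53), (409, 63, 52), (413, 73, 0), (417, 71, 0), (421, 39, 60), (425, 50, 65), (429, 42, 69), (433, 66, -1), (437, 67, 0), (441, 69, -2), (445, 65, 1), (449, 66, 0), (453, 73, 0)]
```

View pics/w2c.png

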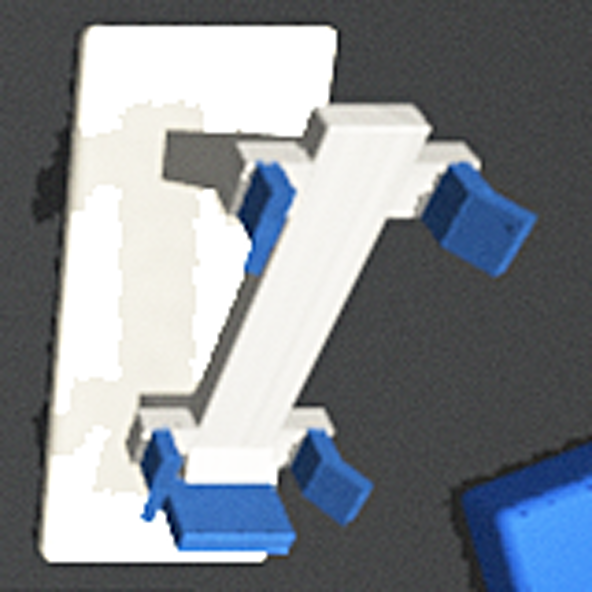

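```bash
cat > rail.py <<'E'
from h import *
c=vision.calibration('wrist'); z=np.load('pics/w2.npz'); c['pose']=z['pose']; p=cv2.imread('pics/w2.png'); P=cloud(c,z['d'])
hsv=cv2.cvtColor(p,cv2.COLOR_BGR2HSV)
g=(p.min(2)>200)&(P[...,2]>40)&(P[...,2]<110)
v,u=np.mgrid[:384,:512]
# region: rows 146..194 only rail
m=g&(v>=146)&(v<=192)&(u>385)&(u<450)&(hsv[...,1]<40)
m=cv2.erode(m.astype(np.uint8),np.ones((3,3)))>0
Q=P[m]; cen=np.median(Q,0); A=np.c_[Q[:,:2],np.ones(len(Q))]
for _ in range(3):
    k,*_r=np.linalg.lstsq(A,Q[:,2],rcond=None); r=Q[:,2]-A@k; ok=abs(r)<3; A=A[ok];Q=Q[ok]
print('plane slope',np.degrees(np.arctan(np.hypot(*k[:2]))),'dir yaw',np.degrees(np.arctan2(k[1],k[0])),'n',len(Q))
# edges intersected w/ plane
def onplane(u,v):
    o,d=ray(c,u,v); t=(k[0]*o[0]+k[1]*o[1]+k[2]-o[2])/(d[...,2]-d[...,0]*k[0]-d[...,1]*k[1]); return o+d*t[...,None]
mid=[]
for vv in range(146,194,2):
    us=[x for x in range(390,450) if p[vv,x].min()>175 and abs(P[vv,x,2]-onplane(np.array(x),np.array(vv))[2])<6]
    e=onplane(np.array([us[0]-.5,us[-1]+.5]),np.array([vv,vv])); mid.append(e)
mid=np.array(mid); w=np.linalg.norm(mid[:,0]-mid[:,1],axis=1); print('slice width',w.mean().round(1),w.std().round(1))
M=mid.mean(1); l=[mid[:,0],mid[:,1]]
for E in l+[M]:
    s=np.linalg.svd(E-E.mean(0))[2][0]; s=s*np.sign(s[2]); print('line dir yaw',np.degrees(np.arctan2(s[1],s[0])).round(2),'slope',np.degrees(np.arcsin(s[2])).round(2),'through',E.mean(0).round(1))
e=s.copy()
# ends
for name,(uu,vv) in dict(hi_l=(424,120.5),hi_r=(449,120.5),hi_m=(437,120.5)).items(): print(name,onplane(np.array(uu),np.array(vv)).round(1))
Mc=E.mean(0); t=(72-Mc[2])/s[2]; print('rail top centre by z=72',(Mc+s*t).round(1))
# end pixels column scan
for uu in (430,436,442): print(uu,[(q,int(p[q,uu].min()),round(float(P[q,uu,2]),1)) for q in range(110,126)])
for uu in (392,398,404): print(uu,[(q,int(p[q,uu].min()),round(float(P[q,uu,2]),1)) for q in range(202,238,2)])
E
python3 rail.py
```

```text
plane slope 30.009739532144682 dir yaw 77.52556765019165 n 909
slice width 21.6 0.3
line dir yaw 76.98 slope 30.01 through [ 561.6 -241.    74.4]
line dir yaw 77.15 slope 30.01 through [ 582.7 -245.8   74.3]
line dir yaw 77.07 slope 30.01 through [ 572.1 -243.4   74.4]
hi_l [ 572.4 -198.9   99.5]
hi_r [ 591.4 -203.2   99.5]
hi_m [ 582.3 -201.1   99.5]
rail top centre by z=72 [ 571.2 -247.4   72. ]
430 [(110, 64, -0.2), (111, 59, 0.8), (112, 70, 0.3), (113, 178, 92.3), (114, 219, 95.4), (115, 215, 95.1), (116, 210, 97.1), (117, 211, 98.7), (118, 222, 98.1), (119, 246, 99.8), (120, 246, 100.9), (121, 241, 99.7), (122, 241, 99.6), (123, 242, 99.4), (124, 242, 98.4), (125, 241, 97.0)]
436 [(110, 69, 1.0), (111, 58, 0.5), (112, 72, 1.0), (113, 171, 93.0), (114, 221, 93.7), (115, 220, 95.9), (116, 214, 98.4), (117, 212, 97.8), (118, 218, 100.5), (119, 246, 100.1), (120, 247, 99.8), (121, 236, 100.2), (122, 239, 99.6), (123, 238, 97.9), (124, 240, 98.4), (125, 241, 98.6)]
442 [(110, 68, 1.6), (111, 63, 0.8), (112, 73, 0.9), (113, 171, 92.4), (114, 218, 95.2), (115, 203, 95.5), (116, 208, 97
[... 425 characters left out ...]
 79, 61.9), (232, 66, 59.0), (234, 255, 9.8), (236, 255, -0.7)]
398 [(202, 239, 53.7), (204, 239, 51.3), (206, 250, 51.4), (208, 252, 50.0), (210, 252, 50.1), (212, 252, 50.7), (214, 253, 50.2), (216, 36, 48.3), (218, 61, 51.0), (220, 55, 52.4), (222, 60, 54.8), (224, 56, 57.2), (226, 62, 59.6), (228, 57, 61.7), (230, 87, 61.2), (232, 63, 60.3), (234, 255, 9.7), (236, 255, 0.4)]
404 [(202, 238, 53.6), (204, 239, 52.0), (206, 247, 51.2), (208, 251, 51.0), (210, 251, 50.5), (212, 251, 50.3), (214, 253, 50.6), (216, 34, 48.2), (218, 54, 49.9), (220, 65, 52.0), (222, 61, 54.8), (224, 60, 56.3), (226, 59, 60.1), (228, 58, 61.4), (230, 84, 62.5), (232, 65, 59.2), (234, 255, 11.7), (236, 255, 0.7)]
```

```bash
cat >> h.py <<'E'
def railframe(yaw=77.07,top=(571.2,-247.4,72.0)):
    y=np.radians(yaw); e=np.array([np.cos(y),np.sin(y),0]); x=e*np.cos(np.pi/6)+[0,0,.5]; n=-e*.5+np.array([0,0,np.cos(np.pi/6)])
    Rr=np.stack([x,np.cross(n,x),n],1); return Rr, np.array(top)+15*n
E
python3 - <<'E'
from h import *
c=vision.calibration('wrist'); z=np.load('pics/w2.npz'); c['pose']=z['pose']; p=cv2.imread('pics/w2.png'); P=cloud(c,z['d'])
Rr,O=railframe(); print('O',O.round(1))
L=(P-O)@Rr
for v in range(114,236,3): print(v,[(u,int(p[v,u].min()),*L[v,u].round(1).tolist()) for u in ((430,436,442) if v<130 else (405,412) if v<190 else (392,400))])
hsv=cv2.cvtColor(p,cv2.COLOR_BGR2HSV); b=((hsv[...,1]>120)&(abs(hsv[...,0].astype(int)-110)<15)).astype(np.uint8)
n,l,st,ce=cv2.connectedComponentsWithStats(b)
for i in range(1,n):
    if st[i,4]>30 and ce[i,0]>340:
        q=L[l==i]; print(ce[i].round(),st[i,4],np.percentile(q,5,axis=0).round(1),np.percentile(q,95,axis=0).round(1))
E
```

```text
O [ 569.5 -254.7   85. ]
114 [(430, 219, 57.1, 3.5, -21.0), (436, 221, 56.2, -2.1, -22.4), (442, 218, 57.0, -6.0, -21.1)]
117 [(430, 211, 56.8, 4.9, -17.0), (436, 212, 56.4, -0.2, -17.8), (442, 211, 57.0, -4.3, -16.8)]
120 [(430, 246, 56.0, 5.8, -14.0), (436, 247, 55.4, 0.5, -15.0), (442, 246, 55.8, -3.8, -14.4)]
123 [(430, 242, 53.3, 4.7, -14.1), (436, 238, 52.5, -0.8, -15.4), (442, 243, 53.0, -5.0, -14.6)]
126 [(430, 239, 49.8, 2.9, -15.2), (436, 241, 50.0, -1.6, -14.9), (442, 240, 49.9, -6.5, -15.1)]
129 [(430, 239, 47.5, 2.3, -14.5), (436, 238, 47.0, -3.0, -15.3), (442, 239, 47.3, -7.5, -14.8)]
132 [(405, 24, 46.4, 22.6, -12.0), (412, 162, 48.2, 18.6, -9.2)]
135 [(405, 22, 45.5, 23.3, -9.0), (412, 45, 47.6, 19.5, -6.1)]
138 [(405, 28, 43.2, 22.7, -8.3), (412, 57, 48.1, 21.3, -1.4)]
141 [(405, 22, 41.2, 22.4, -7.2), (412, 55, 47.1, 21.8, 1.0)]
144 [(405, 47, 39.8, 22.7, -5.0), (412, 139, 31.9, 10.6, -15.9)]
147 [(405, 66, 43.8, 27.1, 4.2), (412, 230, 30.2, 10.6, -14.1)]
150 [(405, 56, 41.0, 26.1, 4.3), (412, 241, 26.2, 8.9, -15.1)]
153 [(405, 63, 38.6, 25.5, 4.9), (412, 240, 22.9,
[... 1435 characters left out ...]
8.0), (400, 58, -53.4, -4.2, -6.9)]
222 [(392, 63, -55.3, 4.0, -4.6), (400, 62, -54.1, -3.3, -3.6)]
225 [(392, 60, -53.6, 6.0, 0.6), (400, 56, -54.2, -2.2, 0.1)]
228 [(392, 54, -54.8, 6.5, 3.4), (400, 50, -54.9, -1.4, 3.3)]
231 [(392, 69, -58.3, 5.7, 4.4), (400, 71, -57.9, -2.0, 4.6)]
234 [(392, 255, -103.6, -17.6, -26.9), (400, 255, -104.1, -27.1, -27.3)]
[506.   1.] 41 [ 106.9  -91.2 -132.2] [ 110.6  -83.6 -123.2]
[406. 142.] 262 [ 34.9  19.5 -13.4] [48.1 27.1  5.5]
[463. 144.] 551 [ 34.1 -27.2 -14.3] [ 47.9 -18.1   5.2]
[488. 227.] 2067 [-112.2 -141.   -43.9] [-69.7 -98.7  -9.9]
[392. 222.] 741 [-60.  -13.  -11.7] [-35.1  24.9   5.3]
[424. 214.] 317 [-49.2 -27.5 -14. ] [-34.7 -18.3   5. ]
```

The rail frame fits well: stop face at x = -54.5, lugs at 34–48, |y| 18–27, slope 30.0°. That puts O at (569.5, -254.7, 85). Now check the held sleeve in the tool frame.

Run:
```python
from h import *
c=vision.calibration('wrist'); z=np.load('pics/w2.npz'); c['pose']=z['pose']; p=cv2.imread('pics/w2.png'); P=cloud(c,z['d'])
s=env.state(); R0=R.from_euler('xyz',s['tcp_rot']).as_matrix(); print(s['eef_pos'],s['tcp_rot'])
L=(P-s['eef_pos'])@R0
for v in list(range(146,166,2))+[200,230]: print(v,p[v,256],L[v,256].round(1))
for v in (170,200,230): 
    us=[u for u in range(200,310) if abs(L[v,u,1]+33)<6]; print(v,L[v,us[0]].round(1),L[v,us[-1]].round(1))
```

```text
[ 430.52976293 -232.74045478  184.05720845] [-1.56536516 -0.00197591 -0.22244174]
146 [90 94 96] [  0.7 184.8  31.8]
148 [255 255 255] [-0.  -8.7 54.8]
150 [243 249 253] [-0.  -7.3 53.7]
152 [227 237 243] [-0.  -8.8 52.9]
154 [172 184 201] [ -0.1 -29.   54.9]
156 [236 244 249] [ -0.1 -31.7  54.4]
158 [235 243 249] [ -0.1 -31.4  53.5]
160 [237 245 249] [ -0.1 -31.6  52.6]
162 [201 218 239] [ -0.1 -32.8  51.9]
164 [ 38  42 226] [ -0.1 -32.8  51.1]
200 [236 243 249] [ -0.1 -32.3  34.7]
230 [237 244 248] [ -0.1 -31.4  19.9]
170 [-15.7 -33.3  48.5] [ 15.2 -31.9  48.2]
200 [-15.  -31.2  34.3] [ 14.3 -31.3  34.4]
230 [-15.3 -31.6  20. ] [ 14.2 -31.5  19.9]
```

```bash
cat >> h.py <<'E'
def sleeve_to(x,y,z,obj=(-0.2,-16.7,-0.5)):
    Rr,O=railframe(); Rt=np.stack([-Rr[:,1],-Rr[:,2],Rr[:,0]],1)
    T=O+Rr@np.array([x,y,z])-Rt@np.array(obj)
    s=env.state(); R0=R.from_euler('xyz',s['tcp_rot']).as_matrix()
    cur=Rr.T@(s['eef_pos']+R0@np.array(obj)-O)
    print('now in rail',cur.round(1),'shift',(R0.T@(T-s['eef_pos'])).round(1),'turn',R.from_matrix(R0.T@Rt).as_rotvec(degrees=True).round(2),'F',s['ft_force'].round(1),(Rr.T@s['ft_force']).round(1),'op',round(s['opening'],3))
E
python3 -c "
from h import *
sleeve_to(6,0,70)"
```

```text
now in rail [ 49.  140.6 105.4] shift [140.4  49.9 -12.1] turn [29.69  0.21  0.06] F [ 0.   0.3 -2.5] [-1.   0.  -2.3] op 0.312
```

```bash
python3 -m crank '[[50,0,-10,8,0,0],[95,5,-12,16,0.2,0],[140,20,-12,24,0.2,0],[140,40,-12,29.7,0.2,0],[140,50,-12,29.7,0.2,0]]'; python3 -m crank '[[0,0,0,0,0,0],[0,0,0,0,0,0]]'
python3 - <<'E'
from h import *
sleeve_to(6,0,70)
for n in ('side','wrist'):
    p,d=vision.read_camera(n); cv2.imwrite(f'pics/a_{n}.png',p)
E
```

```text
t: 5.55
eef_pos: [564.3, -274.3, 130.6]
tcp_rot: [-1.044, 0.004, -0.225]
ft_force: [0.1, 0.2, -2.1]
opening: 0.316
t: 5.75
eef_pos: [564.2, -272.8, 131.2]
tcp_rot: [-1.046, 0.004, -0.224]
ft_force: [0.9, 0.5, -2.1]
opening: 0.313
now in rail [ 6.2  1.2 66.1] shift [ 1.3 -3.9 -0.2] turn [-0.09 -0.03 -0.27] F [ 0.9  0.5 -2.1] [-0.5 -0.8 -2.2] op 0.313
```

View pics/a_side.png

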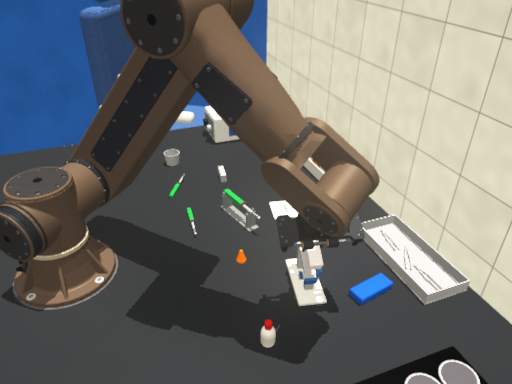

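View pics/a_wrist.png

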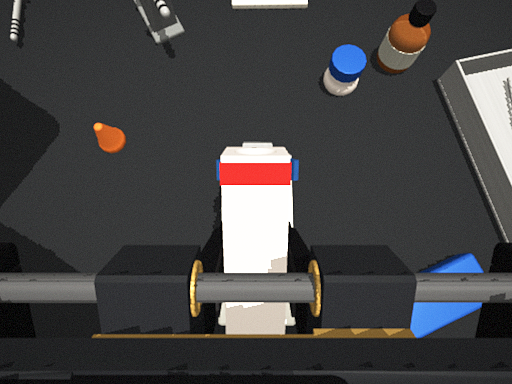

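```bash
python3 -m crank '[[1.2,20,0,0,0,-0.2],[1.2,40,0,0,0,-0.2],[1.2,52,0,0,0,-0.2],[1.2,52,0,0,0,-0.2]]'; python3 -c "
from h import *
sleeve_to(5,0,1)"
```

```text
t: 6.25
eef_pos: [571.4, -247.1, 87.2]
tcp_rot: [-1.046, -0.0, -0.224]
ft_force: [-0.5, -0.1, -1.7]
opening: 0.315
now in rail [ 7.4  0.1 14.7] shift [ 0.1 13.7 -2.4] turn [-0.06  0.07 -0.02] F [-0.5 -0.1 -1.7] [-1.1  0.4 -1.4] op 0.315
```

```bash
python3 -m crank '[[0,5,-2,0,0,0],[0,9,-2,0,0,0],[0,12,-2,0,0,0],[0,12,-2,0,0,0]]'; python3 -c "
from h import *
sleeve_to(0,0,0)
p,d=vision.read_camera('side'); cv2.imwrite('pics/b.png',cv2.resize(p[220:310,260:360],None,fx=6,fy=6,interpolation=cv2.INTER_CUBIC))"
```

```text
t: 6.65
eef_pos: [572.6, -243.2, 76.3]
tcp_rot: [-1.046, -0.001, -0.225]
ft_force: [-0.8, 0.0, 2.0]
opening: 0.311
now in rail [ 5.4 -0.2  3.2] shift [-0.2  3.2 -5.5] turn [-0.05  0.08  0.02] F [-0.8  0.   2. ] [0.8 0.8 1.8] op 0.311
```

View pics/b.png

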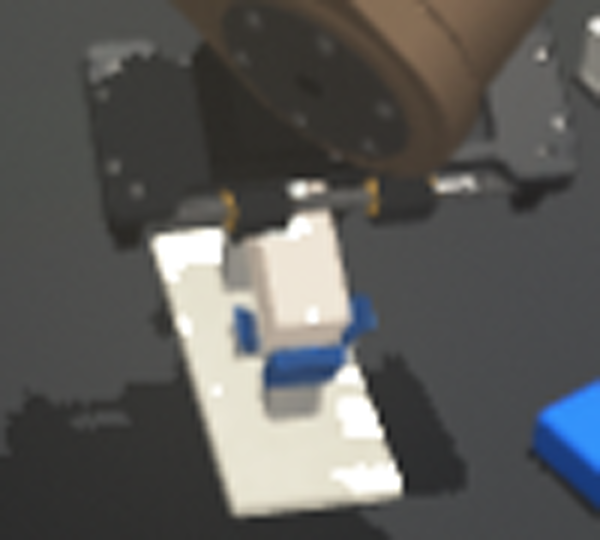

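```bash
python3 -m crank '[[0,0,-2,0,0,0],[0,0,-4,0,0,0],[0,0,-4,0,0,0]]'; python3 -c "
from h import *
sleeve_to(0,0,0)"
```

```text
t: 7.0
eef_pos: [572.1, -246.4, 75.3]
tcp_rot: [-1.046, -0.002, -0.225]
ft_force: [-0.2, 0.2, 6.0]
opening: 0.314
now in rail [ 2.2 -0.5  4. ] shift [-0.5  4.  -2.2] turn [-0.09  0.11  0.07] F [-0.2  0.2  6. ] [3.1 0.2 5.1] op 0.314
```

```bash
cat > chk.py <<'E'
from h import *
import sys
c=vision.calibration('wrist'); p,d=vision.read_camera('wrist'); cv2.imwrite(sys.argv[1],p); P=cloud(c,d)
Rr,O=railframe(); L=(P-O)@Rr; hsv=cv2.cvtColor(p,cv2.COLOR_BGR2HSV)
m=(abs(L[...,1])<13)&(abs(L[...,2]-17)<10)&(L[...,0]>-60)&(L[...,0]<62)&(p[...,2]>150)
m=cv2.erode(m.astype(np.uint8),np.ones((3,3)))>0
Q=L[m]; A=np.c_[Q[:,:2],np.ones(len(Q))]; k=np.linalg.lstsq(A,Q[:,2],rcond=None)[0]; 
print('n',len(Q),'x range',np.percentile(Q[:,0],[1,99]).round(1),'top z at x=0',k[2].round(2),'slope x,y',k[:2].round(4))
for v in range(140,172,2): print(v,p[v,256],L[v,256].round(1))
E
python3 chk.py pics/w3.png
```

```text
n 7663 x range [-31.  58.] top z at x=0 18.76 slope x,y [-0.0095  0.    ]
140 [83 81 80] [  49.3   -1.2 -126.5]
142 [87 82 84] [  47.6   -1.2 -125.6]
144 [77 75 74] [  46.1   -1.2 -123.6]
146 [101 101 103] [  44.4   -1.2 -123.1]
148 [255 255 255] [57.8 -0.6 -6.3]
150 [255 255 255] [56.9 -0.6 -5.2]
152 [255 255 255] [56.  -0.6 -4.7]
154 [252 254 254] [58.2 -0.5 17.6]
156 [255 255 255] [57.5 -0.5 18.8]
158 [255 255 255] [56.6 -0.5 18.1]
160 [255 255 255] [55.7 -0.5 18.4]
162 [242 255 255] [54.7 -0.5 17.7]
164 [ 67  73 255] [53.9 -0.5 17.8]
166 [ 71  77 255] [53.1 -0.5 18.3]
168 [ 72  79 255] [52.2 -0.5 18.6]
170 [ 72  79 255] [51.2 -0.6 18. ]
```

View pics/w3.png

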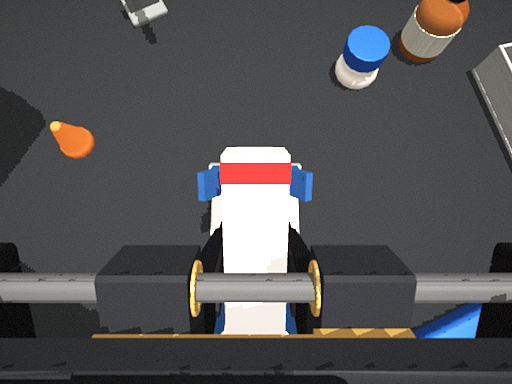

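The sleeve sits about 4 mm high and level with the slope. That matches a small ledge I saw at x ≈ -42 to -50 on the rail. I'll lower the mouth end so it lies on the rail, still held, and then release.

```bash
python3 -m crank '[[0,1,-1,-1.1,0,0],[0,2,-2,-2.2,0,0],[0,2,-2,-2.2,0,0]]'; python3 -c "
from h import *
sleeve_to(0,0,0)"; python3 chk.py pics/w4.png | head -1
```

```text
t: 7.35
eef_pos: [572.1, -247.8, 72.9]
tcp_rot: [-1.087, -0.003, -0.224]
ft_force: [-1.9, -3.5, 3.7]
opening: 0.314
now in rail [ 0.5 -0.7  2.6] shift [-0.8  2.6  0.3] turn [2.27 0.15 0.12] F [-1.9 -3.5  3.7] [-1.5  1.1  5.1] op 0.314
n 7714 x range [-32.3  56.8] top z at x=0 17.51 slope x,y [-0.0385 -0.0026]
```

```bash
python3 -m crank '[[0,0,0,0,0,0],[0,0,0,0,0,0],[0,0,0,0,0,0],[0,0,0,0,0,0]]' 0.55; python3 -c "
from h import *
sleeve_to(0,0,0)"; python3 chk.py pics/w5.png
```

```text
t: 7.8
eef_pos: [572.0, -247.6, 72.7]
tcp_rot: [-1.086, -0.003, -0.224]
ft_force: [1.0, -0.0, -0.4]
opening: 0.537
now in rail [ 0.5 -0.6  2.3] shift [-0.7  2.3  0.3] turn [2.22 0.13 0.1 ] F [ 1.  -0.  -0.4] [-0.  -1.  -0.4] op 0.537
n 7692 x range [-32.   56.7] top z at x=0 17.57 slope x,y [-0.0384 -0.0019]
140 [66 66 63] [  43.2   -1.4 -123.1]
142 [ 97  99 101] [ 56.8  -0.8 -21.9]
144 [190 198 200] [ 56.6  -0.8 -16.7]
146 [248 251 251] [ 55.8  -0.8 -15.1]
148 [255 255 255] [55.8 -0.8 -8.8]
150 [255 255 255] [54.8 -0.8 -8.9]
152 [255 255 255] [54.  -0.8 -7.7]
154 [249 253 253] [57.  -0.7 13.9]
156 [255 255 255] [56.3 -0.7 14.7]
158 [255 255 255] [55.7 -0.6 15.9]
160 [255 255 255] [54.8 -0.7 15.7]
162 [255 255 255] [54.  -0.7 16.4]
164 [ 51  55 254] [53.  -0.7 15.5]
166 [ 64  71 254] [52.2 -0.7 16.1]
168 [ 63  67 254] [51.4 -0.7 16.4]
170 [ 62  66 254] [50.6 -0.7 16.7]
```

View pics/w5.png

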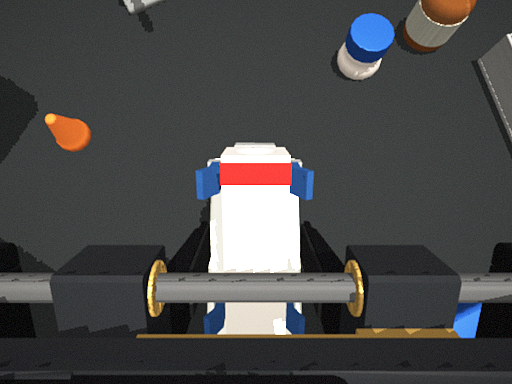

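```bash
python3 -m crank '[[0,-10,0,0,0,0],[0,-40,0,0,0,0],[0,-80,0,0,0,0],[0,-110,0,0,0,0],[0,-110,0,0,0,0]]' ; python3 -m crank '[[0,0,-20,0,0,0],[0,0,-40,0,0,0],[0,0,-40,0,0,0]]'; python3 -c "
from h import *
sleeve_to(0,0,0)"; python3 chk.py pics/w6.png|head -1
```

```text
t: 8.35
eef_pos: [561.0, -300.3, 174.2]
tcp_rot: [-1.09, -0.009, -0.226]
ft_force: [-0.1, 0.6, -0.6]
opening: 0.551
t: 8.65
eef_pos: [551.9, -336.9, 152.8]
tcp_rot: [-1.088, -0.005, -0.228]
ft_force: [-0.4, 0.8, 0.2]
opening: 0.555
now in rail [-38.7  -0.9 117.4] shift [ -1.6 115.7  44.1] turn [2.35 0.03 0.34] F [-0.4  0.8  0.2] [ 0.7  0.5 -0.2] op 0.555
n 4193 x range [-50.5  55. ] top z at x=0 17.58 slope x,y [-0.0387  0.0015]
```

View pics/w6.png

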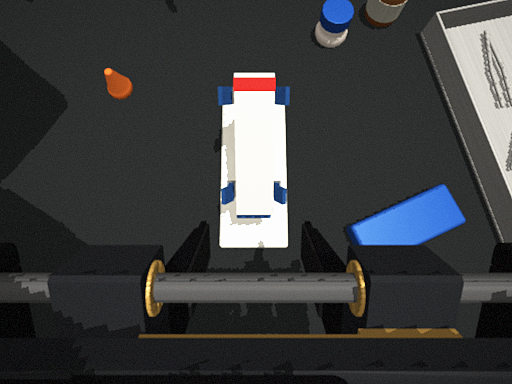

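Run:
```python
from h import *
c=vision.calibration('wrist'); p,d=vision.read_camera('wrist'); P=cloud(c,d)
Rr,O=railframe(); L=(P-O)@Rr
k=(-0.0387,0.0015,17.58)
o,dd=ray(c,*np.mgrid[:512,:384].astype(float)); ol=(o-O)@Rr; dl=dd@Rr
t=(k[2]-ol[2]+k[0]*ol[0]+k[1]*ol[1])/(dl[...,2]-k[0]*dl[...,0]-k[1]*dl[...,1]); Q=(ol+dl*t[...,None]).transpose(1,0,2)
for v in (80,110,130,150,170,185,205):
    us=[u for u in range(225,290) if p[v,u,2]>150 and abs(L[v,u,2]-Q[v,u,2])<4]
    print(v,us[0],us[-1],Q[v,us[0]].round(1),Q[v,us[-1]].round(1))
for v in list(range(68,94,2))+list(range(206,222,2)): print(v,p[v,254],L[v,254].round(1),Q[v,254].round(1))
print(np.linalg.norm(ol))
```

```text
80 234 275 [52.8 14.2 15.6] [ 52.8 -16.1  15.5]
110 235 274 [31.3 13.8 16.4] [ 31.4 -15.7  16.3]
130 235 273 [16.4 14.  17. ] [ 16.5 -15.2  16.9]
150 236 273 [ 1.  13.5 17.6] [  1.1 -15.5  17.5]
170 236 273 [-14.9  13.7  18.2] [-14.9 -15.7  18.1]
185 236 273 [-27.1  13.9  18.7] [-27.1 -16.   18.6]
205 237 272 [-44.   13.3  19.3] [-44.  -15.4  19.3]
68 [44 45 43] [  70.5   -1.1 -138.3] [61.1 -0.5 15.2]
70 [50 45 48] [  68.1   -1.  -134.8] [59.7 -0.5 15.3]
72 [40 41 39] [  65.9   -1.1 -134.8] [58.3 -0.5 15.3]
74 [185 200 197] [56.9 -0.5 16.5] [57.  -0.5 15.4]
76 [255 255 255] [55.6 -0.5 15.6] [55.6 -0.5 15.4]
78 [251 255 252] [54.2 -0.5 15.2] [54.2 -0.5 15.5]
80 [ 37  42 242] [52.8 -0.5 16.1] [52.8 -0.5 15.5]
82 [ 55  59 243] [51.4 -0.5 15.5] [51.4 -0.5 15.6]
84 [ 49  57 242] [49.9 -0.5 18.2] [50.  -0.5 15.6]
86 [ 50  55 242] [48.6 -0.6 15.4] [48.6 -0.6 15.7]
88 [ 54  55 243] [47.2 -0.6 15.2] [47.2 -0.6 15.8]
90 [ 45  53 241] [45.8 -0.5 17.3] [45.8 -0.6 15.8]
92 [ 62  72 243] [44.3 -0.6 17.2] [44.3 -0.6 15.9]
206 [246 251 253] [-45.1  -0.7  18.7] [-44.9  -0.7  19.3]
208 [246 251 252] [-46.5  -0.7  19.6] [-46.6  -0.7  19.4]
210 [247 251 253] [-48.1  -0.7  20.2] [-48.4  -0.7  19.5]
212 [246 251 253] [-50.2  -0.7  19.3] [-50.1  -0.7  19.5]
214 [250 255 255] [-51.7  -0.7  20. ] [-51.8  -0.7  19.6]
216 [170 162 160] [-59.6  -0.7   4.5] [-53.6  -0.7  19.7]
218 [138  66  12] [-61.1  -0.7   5.7] [-55.3  -0.7  19.7]
220 [196 217 224] [-81.5  -0.9 -39. ] [-57.1  -0.7  19.8]
271.0843395872811
```

```bash
python3 -c "
from h import *
print(move_to([512,-15,230],down(14.7)))"
```

```text
(array([-111.3,   89.5,  295. ]), array([-27.03, -27.09,   7.04]))
```

```bash
python3 -m crank '[[0,-50,0,-5,0,0],[-40,-20,60,-12,-8,2],[-70,20,120,-20,-16,5],[-100,60,180,-27,-24,7],[-111,89,230,-27,-27,7]]' 0.6; python3 -c "
from h import *
print(move_to([512,-15,190],down(14.7)))"
```

```text
t: 9.25
eef_pos: [507.2, -160.5, 187.7]
tcp_rot: [-1.562, -0.002, 0.241]
ft_force: [1.5, -0.1, -0.5]
opening: 0.601
(array([ 39.3,  18.1, 140. ]), array([-0.51, -0.91,  0.13]))
```

```bash
python3 -m crank '[[20,15,50,-0.5,-0.9,0],[39,18,95,-0.5,-0.9,0],[39,18,140,-0.5,-0.9,0],[39,18,140,-0.5,-0.9,0],[39,18,140,-0.5,-0.9,0]]' 0.6;  python3 -m crank '[[0,0,0,0,0,0],[0,0,0,0,0,0]]'
python3 - <<'E'
from h import *
c=vision.calibration('wrist'); p,d=vision.read_camera('wrist'); cv2.imwrite('pics/w7.png',p)
np.savez('pics/w7.npz',d=d,pose=c['pose'])
E
```

```text
t: 9.75
eef_pos: [511.5, -13.8, 171.1]
tcp_rot: [-1.571, -0.002, 0.26]
ft_force: [-0.2, -0.1, 0.1]
opening: 0.598
t: 9.95
eef_pos: [511.7, -14.8, 171.0]
tcp_rot: [-1.571, -0.002, 0.258]
ft_force: [-0.2, 0.1, 0.7]
opening: 0.599
```

View pics/w7.png

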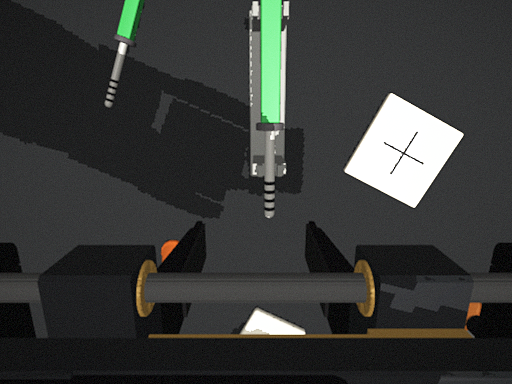

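The tip is at (269,216), the collar at (269,128) and the handle from (271,122) up to beyond the picture edge. The tile cross is at (404,152).

Run:
```python
from h import *
c=vision.calibration('wrist'); z=np.load('pics/w7.npz'); c['pose']=z['pose']; p=cv2.imread('pics/w7.png'); P=cloud(c,z['d'])
hsv=cv2.cvtColor(p,cv2.COLOR_BGR2HSV)
g=(hsv[...,1]>80)&(abs(hsv[...,0].astype(int)-60)<20)
for v in (10,40,70,100,120):
    us=np.nonzero(g[v,230:310])[0]+230; e=plane(c,np.array([us[0]-.5,us[-1]+.5]),np.array([v,v]),68); print(v,us[0],us[-1],e.round(1).tolist(),P[v,(us[0]+us[-1])//2].round(1))
for v in (140,160,180,210):
    us=[u for u in range(255,285) if abs(P[v,u,2]-62)<7]; e=plane(c,np.array([us[0]-.5,us[-1]+.5]),np.array([v,v]),60); print(v,us[0],us[-1],e.mean(0).round(1),P[v,269].round(1))
print([ (v,p[v,269].tolist(),P[v,269].round(1).tolist()) for v in list(range(118,140,2))+list(range(206,224,2))])
print('tile cross',plane(c,np.array(404.),np.array(152.5),8).round(1),P[160,420])
```

```text
10 260 281 [[478.4, 127.2, 68.0], [494.7, 131.5, 68.0]] [486.2 129.5  67. ]
40 261 280 [[484.6, 107.2, 68.0], [499.7, 111.2, 68.0]] [491.8 109.2  67.5]
70 261 279 [[490.4, 85.9, 68.0], [505.0, 89.8, 68.0]] [497.7  87.8  68.5]
100 261 279 [[496.3, 63.7, 68.0], [511.4, 67.7, 68.0]] [503.8  65.7  68.4]
120 261 279 [[500.5, 48.3, 68.0], [515.8, 52.3, 68.0]] [508.1  50.3  68.4]
140 265 274 [512.7  33.6  60. ] [512.   33.9  64.1]
160 265 274 [517.4  16.7  60. ] [516.6  17.3  64.5]
180 265 274 [522.3  -0.8  60. ] [521.4   0.   64.4]
210 265 274 [529.9 -28.1  60. ] [528.8 -26.8  64.6]
[(118, [177, 252, 155], [506.9, 51.7, 68.0]), (120, [192, 255, 166], [507.3, 50.1, 67.7]), (122, [80, 163, 62], [507.8, 48.5, 67.8]), (124, [71, 64, 77], [508.0, 47.1, 71.7]), (126, [78, 79, 80], [508.4, 45.6, 71.7]), (128, [74, 73, 77], [508.8, 44.1, 72.4]), (130, [81, 88, 87], [509.3, 42.4, 71.3]), (132, [163, 170, 172], [510.1, 40.5, 66.1]), (134, [156, 159, 159], [510.6, 38.8, 65.1]), (136, [145, 148, 150], [511.0, 37.2, 65.4]), (138, [140, 151, 152], [511.5, 35.5, 64.6]), (206, [161, 170, 171], [527.8, -23.2, 64.4]), (208, [55, 55, 55], [528.2, -24.8, 65.3]), (210, [21, 26, 24], [528.8, -26.8, 64.6]), (212, [163, 171, 173], [529.4, -28.9, 63.9]), (214, [146, 155, 156], [529.8, -30.4, 65.0]), (216, [179, 189, 190], [530.4, -32.4, 64.5]), (218, [86, 82, 84], [539.8, -55.7, 0.8]), (220, [56, 55, 52], [540.5, -58.2, 0.5]), (222, [55, 59, 55], [541.2, -60.6, 0.2])]
tile cross [655.5  52.3   8. ] [674.35004742  49.22685425   8.73942932]
```

```bash
python3 -c "
from h import *
print(move_to([498.2,86,61],down(15.4)))"
```

```text
(array([ 12.4, 129.1, 100.9]), array([-0.01, -0.63,  0.12]))
```

```bash
python3 -m crank '[[6,0,50,0,-0.6,0],[12.4,0,90,0,-0.6,0],[12.4,30,101,0,-0.6,0],[12.4,60,101,0,-0.6,0],[12.4,60,101,0,-0.6,0]]'
python3 - <<'E'
from h import *
print(move_to([498.2,86,61],down(15.4)))
p,d=vision.read_camera('wrist'); cv2.imwrite('pics/w8.png',p)
p,d=vision.read_camera('side'); cv2.imwrite('pics/s8.png',cv2.resize(p[120:280,160:360],None,fx=3.7,fy=3.7,interpolation=cv2.INTER_CUBIC))
E
```

```text
t: 10.5
eef_pos: [496.7, 85.5, 108.5]
tcp_rot: [-1.569, 0.003, 0.268]
ft_force: [-0.1, 0.7, 0.2]
opening: 0.602
(array([ 1.8, 66.5, -0. ]), array([-0.08, -0.06, -0.18]))
```

View pics/w8.png

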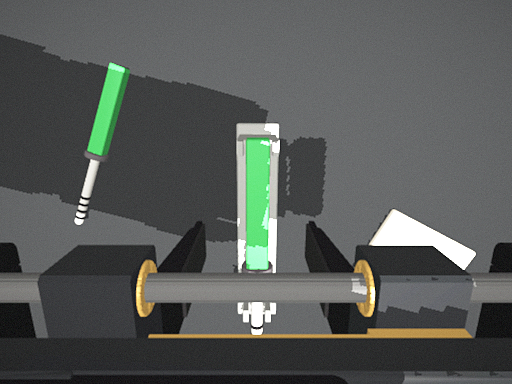

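View pics/s8.png

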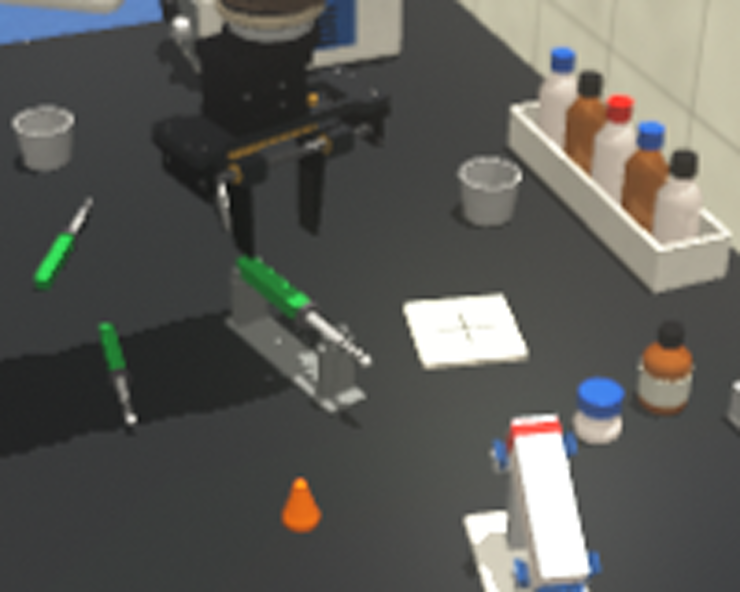

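```bash
python3 -m crank '[[1.5,30,0,0,0,0],[1.5,55,0,0,0,0],[1.5,66,0,0,0,0],[1.5,66,0,0,0,0]]';python3 -m crank '[[0,0,0,0,0,0],[0,0,0,0,0,0],[0,0,0,0,0,0],[0,0,0,0,0,0],[0,0,0,0,0,0]]' 0; python3 -m crank '[[0,0,0,0,0,0],[0,0,0,0,0,0],[0,0,0,0,0,0],[0,0,0,0,0,0],[0,0,0,0,0,0]]' 0; python3 -c "
from h import *
print(move_to([498.2,86,61],down(15.4)),env.state())"
```

```text
t: 11.0
eef_pos: [500.1, 85.2, 45.4]
tcp_rot: [-1.57, -0.0, 0.266]
ft_force: [0.6, 0.3, 1.2]
opening: 0.598
t: 11.5
eef_pos: [500.2, 85.3, 45.7]
tcp_rot: [-1.57, -0.001, 0.266]
ft_force: [0.5, -0.6, -0.2]
opening: 0.239
t: 12.0
eef_pos: [500.1, 85.3, 45.7]
tcp_rot: [-1.57, -0.001, 0.266]
ft_force: [-1.0, -0.5, 0.8]
opening: 0.165
(array([-1.6,  3.7,  1.2]), array([-0.03, -0.15,  0.05])) {'t': 12.0, 'joints': array([ 3.82984228e-02,  5.77495179e-01,  2.00231227e+00,  1.27226463e-03,
        5.61136592e-01, -2.29013534e-01]), 'qvel': array([-0.00078225, -0.00070303, -0.00022806,  0.00077187,  0.00065673,
        0.00032135]), 'tau': array([-2.61067254e-01, -5.40437508e+01, -1.39267230e+01, -1.84844242e-02,
       -1.67952273e-01,  1.28084343e-03]), 'eef_pos': array([500.09034215,  85.29459821,  45.68353133]), 'tcp_rot': array([-1.57028345e+00, -7.85182561e-04,  2.66234811e-01]), 'ft_force': array([-0.99100969, -0.53683251,  0.75590194]), 'moment': array([0.00283075, 0.19544517, 0.00807364]), 'opening': 0.16471145061981943}
```

```bash
python3 -m crank '[[0,-20,0,0,0,0],[0,-50,0,0,0,0],[0,-90,0,0,0,0],[0,-120,0,0,0,0],[0,-120,0,0,0,0]]'; python3 -m crank '[[0,0,0,0,0,0],[0,0,0,0,0,0]]'
python3 - <<'E'
from h import *
s=env.state(); c=vision.calibration('wrist'); p,d=vision.read_camera('wrist'); cv2.imwrite('pics/w9.png',p)
np.savez('pics/w9.npz',d=d,pose=c['pose'],pos=s['eef_pos'],rot=s['tcp_rot'])
E
```

```text
t: 12.5
eef_pos: [501.5, 85.3, 169.1]
tcp_rot: [-1.572, -0.007, 0.266]
ft_force: [0.3, -0.2, -1.7]
opening: 0.167
t: 12.7
eef_pos: [501.2, 85.3, 168.4]
tcp_rot: [-1.572, -0.006, 0.266]
ft_force: [0.2, 0.1, -1.1]
opening: 0.165
```

View pics/w9.png

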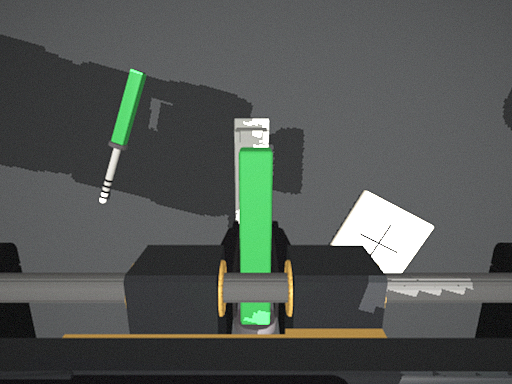

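The rod is held with its handle straight up the picture, rear end at row 150. Measure it in the tool frame.

Run:
```python
from h import *
c=vision.calibration('wrist'); z=np.load('pics/w9.npz'); c['pose']=z['pose']; p=cv2.imread('pics/w9.png'); P=cloud(c,z['d'])
R0=R.from_euler('xyz',z['rot']).as_matrix(); L=(P-z['pos'])@R0
hsv=cv2.cvtColor(p,cv2.COLOR_BGR2HSV); g=(hsv[...,1]>80)&(abs(hsv[...,0].astype(int)-60)<20)
for v in list(range(146,158,2))+[180,210,235,318]:
    us=np.nonzero(g[v,225:290])[0]+225
    if len(us): print(v,us[0],us[-1],L[v,256].round(1),L[v,us[0]+2].round(1),L[v,us[-1]-2].round(1))
m=g.copy(); m[:,:225]=0;m[:,290:]=0; m[:160]=0;m[240:]=0; m=cv2.erode(m.astype(np.uint8),np.ones((5,5)))>0
Q=L[m]; Q=Q[abs(Q[:,1]-np.median(Q[:,1]))<4]; A=np.c_[Q[:,[0,2]],np.ones(len(Q))]; print(np.linalg.lstsq(A,Q[:,1],rcond=None)[0],len(Q))
```

```text
148 241 270 [  0.9 -15.4  56.1] [ -5.4 -13.9  55.9] [  6.7 -14.1  55.9]
150 240 271 [  0.9 -21.7  56. ] [ -5.6 -22.5  56.1] [  6.9 -20.4  55.8]
152 239 272 [  0.9 -22.6  55.2] [ -6.  -23.4  55.3] [  7.4 -21.3  55. ]
154 239 272 [  0.9 -23.4  54.4] [ -6.  -23.8  54.5] [  7.3 -23.3  54.4]
156 239 272 [  0.9 -22.8  53.4] [ -6.1 -22.6  53.4] [  7.4 -21.9  53.3]
180 239 272 [  0.9 -22.5  41.9] [ -6.2 -22.4  41.9] [  7.5 -22.9  42. ]
210 240 271 [  0.9 -22.6  27.1] [ -5.9 -23.   27.2] [  7.2 -22.5  27. ]
235 239 271 [  0.9 -22.9  14.1] [ -6.5 -22.   13.8] [  7.3 -23.5  14.4]
318 240 279 [  1.  -22.6 -33.7] [ -6.5 -22.5 -33.9] [  27.6  167.3 -175.3]
[-2.14919758e-03 -3.91903830e-03 -2.25244537e+01] 2196
```

```bash
cat >> h.py <<'E'
def rod_to(gap,dx=0,dy=0,obj=(0.6,-14.6,0.8),mouth=(56.4,-0.95,0.3),ps=-0.0387):
    """tip at gap mm outside the mouth plane along sleeve axis (collar contact at gap=-80)"""
    Rr,O=railframe(); a=Rr@np.array([1,0,ps]); a/=np.linalg.norm(a); x=-Rr[:,1]; Rt=np.stack([x,np.cross(a,x),a],1)
    M=O+Rr@np.array(mouth); tipl=np.array(obj)-[0,0,125]
    T=M+a*gap-Rt@tipl+Rt[:,0]*dx+Rt[:,1]*dy
    s=env.state(); R0=R.from_euler('xyz',s['tcp_rot']).as_matrix()
    cur=Rt.T@(s['eef_pos']+R0@tipl-M)
    print('tip rel mouth (tool-like x,y; z=gap)',cur.round(1),'shift',(R0.T@(T-s['eef_pos'])).round(1),'turn',R.from_matrix(R0.T@Rt).as_rotvec(degrees=True).round(2),'F(tool)',(Rt.T@s['ft_force']).round(1),'op',round(s['opening'],3))
    return M
E
python3 -c "
from h import *
print(rod_to(60))"
```

```text
tip rel mouth (tool-like x,y; z=gap) [-84.6  12.4 172.2] shift [  80.1  -17.8 -153.6] turn [27.17 27.7  -6.53] F(tool) [-0.3  1.2 -0.6] op 0.163
[ 581.34346331 -207.46324361  113.45018868]
```

```bash
python3 -m crank '[[18,-20,-30,4,6,0],[36,-35,-60,9,11,-1],[52,-35,-90,15,17,-3],[68,-30,-125,21,22,-5],[80,-20,-153,27,27.7,-6.5]]'; python3 -c "
from h import *
rod_to(40)"
```

```text
t: 13.25
eef_pos: [619.9, -43.3, 188.0]
tcp_rot: [-1.085, -0.001, -0.23]
ft_force: [0.3, 0.1, -1.4]
opening: 0.166
tip rel mouth (tool-like x,y; z=gap) [ 1.  -1.8 59.7] shift [ -1.4   1.9 -19.7] turn [-0.06 -0.21  0.16] F(tool) [ 0.3  1.4 -0.5] op 0.166
```

```bash
python3 -m crank '[[-1.4,1.9,-20,0,-0.2,0.2],[-1.4,1.9,-35,0,-0.2,0.2],[-1.4,1.9,-39,0,-0.2,0.2],[-1.4,1.9,-39,0,-0.2,0.2]]'
python3 - <<'E'
from h import *
M=rod_to(10)
for n in ('side','top','wrist'):
    p,d=vision.read_camera(n); c=vision.calibration(n); u,v=proj(c,M).astype(int)
    print(n,u,v); x0=max(u-50,0);y0=max(v-40,0); cv2.imwrite(f'pics/i_{n}.png',p if n=='wrist' else cv2.resize(p[y0:y0+80,x0:x0+100],None,fx=7,fy=7,interpolation=cv2.INTER_CUBIC))
E
```

```text
t: 13.65
eef_pos: [610.7, -75.3, 167.9]
tcp_rot: [-1.085, 0.001, -0.225]
ft_force: [-1.2, -0.0, -1.6]
opening: 0.164
tip rel mouth (tool-like x,y; z=gap) [-0.4  0.5 20.9] shift [  0.4  -0.4 -10.9] turn [-0.05 -0.01 -0.08] F(tool) [-1.2  1.3 -1. ] op 0.164
side 303 234
top 338 172
wrist 256 460
```

View pics/i_side.png

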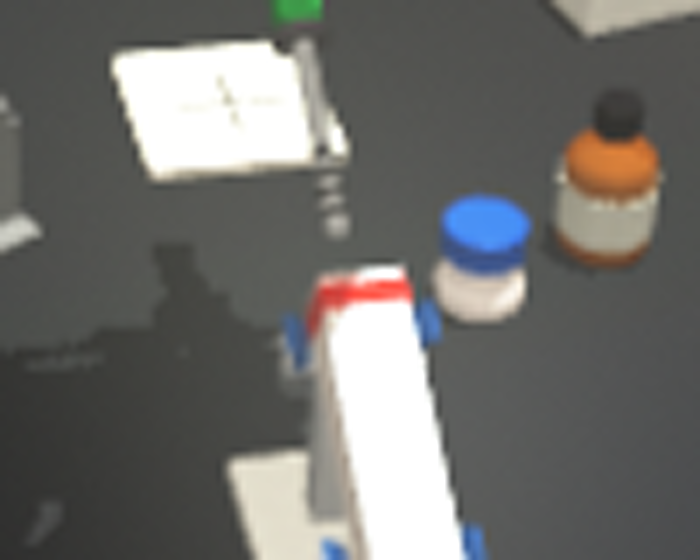

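View pics/i_top.png

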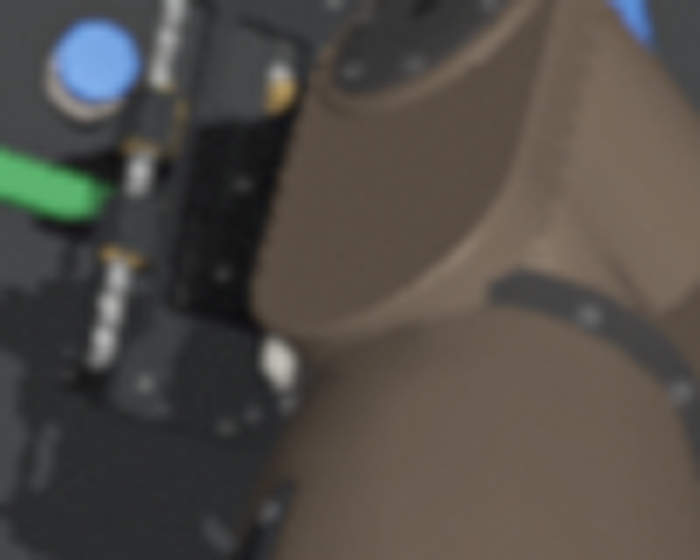

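Run:
```python
from h import *
c=vision.calibration('side'); Rr,O=railframe()
def pr(q): u=proj(c,O+Rr@np.array(q)); return (u.round(1),((u-[253,194])*7).round(0))
print('mouth top edge L,R',pr((57,14,15.3)),pr((57,-16,15.3)))
print('low top edge',pr((-53,14,19.6)),pr((-53,-16,19.6)))
s=env.state(); R0=R.from_euler('xyz',s['tcp_rot']).as_matrix()
for z in (-125+.8,-45+.8): 
    u=proj(c,s['eef_pos']+R0@np.array([.6,-14.6,z])); print(u.round(1),((u-[253,194])*7).round(0))
```

```text
mouth top edge L,R (array([298.3, 232.9]), array([317., 272.])) (array([310.1, 231.8]), array([399., 265.]))
low top edge (array([306.5, 275.4]), array([374., 570.])) (array([318.8, 274.2]), array([461., 561.]))
[301.6 226.9] [340. 230.]
[296.2 199.5] [302.  38.]
```

Side view agrees with the prediction to about 1 px: tip seen at (301.1,226.5), mouth edge seen within 0.6 px of where it should be. I'll shift +1 mm in tool x as a compromise and enter slowly, watching forces.

```bash
python3 -m crank '[[1.4,-0.5,-8,0,0,0],[1.4,-0.5,-16,0,0,0],[1.4,-0.5,-22,0,0,0],[1.4,-0.5,-27,0,0,0]]'; python3 -c "
from h import *
rod_to(-40,dx=1)"
```

```text
t: 14.2
eef_pos: [606.9, -99.0, 156.4]
tcp_rot: [-1.085, -0.0, -0.224]
ft_force: [0.4, -0.2, -1.1]
opening: 0.167
tip rel mouth (tool-like x,y; z=gap) [ 1.4 -0.5 -5.6] shift [ -0.3   0.6 -34.4] turn [-0.04  0.08 -0.03] F(tool) [ 0.5  1.  -0.6] op 0.167
```

```bash
python3 -m crank '[[-0.3,0.6,-10,0,0,0],[-0.3,0.6,-18,0,0,0],[-0.3,0.6,-26,0,0,0],[-0.3,0.6,-34,0,0,0]]'; python3 -c "
from h import *
rod_to(-75,dx=1)"
python3 - <<'E'
from h import *
p,d=vision.read_camera('side');cv2.imwrite('pics/j.png',cv2.resize(p[190:290,250:350],None,fx=6,fy=6,interpolation=cv2.INTER_CUBIC))
E
```

```text
t: 14.6
eef_pos: [599.8, -128.7, 139.5]
tcp_rot: [-1.085, -0.0, -0.224]
ft_force: [-0.1, -0.6, -1.5]
opening: 0.165
tip rel mouth (tool-like x,y; z=gap) [  1.1   0.2 -40.4] shift [ -0.   -0.1 -34.6] turn [-0.05  0.06 -0.03] F(tool) [ 0.1  1.  -1.2] op 0.165
```

View pics/j.png

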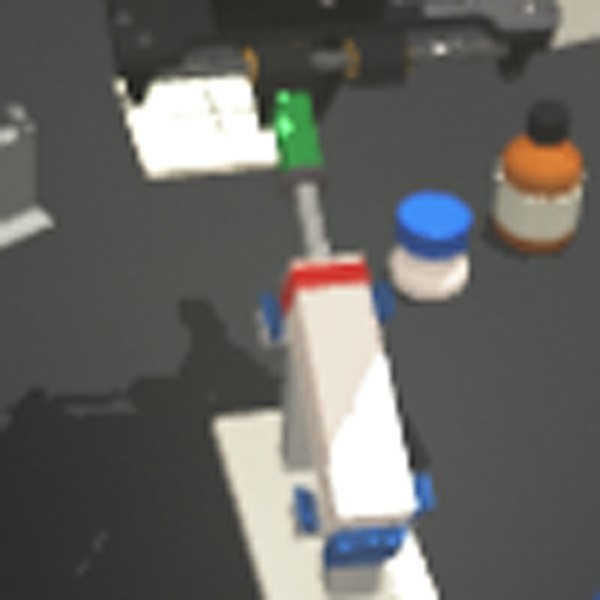

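Rod is 40 mm inside the mouth with no lateral force. Continue in.

```bash
python3 -m crank '[[0,0,-10,0,0,0],[0,0,-20,0,0,0],[0,0,-28,0,0,0],[0,0,-33,0,0,0],[0,0,-35,0,0,0]]'; python3 -c "
from h import *
rod_to(-80,dx=1)"
```

```text
t: 15.15
eef_pos: [592.5, -160.2, 122.3]
tcp_rot: [-1.085, 0.001, -0.225]
ft_force: [-0.2, 0.1, -1.2]
opening: 0.166
tip rel mouth (tool-like x,y; z=gap) [  0.9   0.3 -77.1] shift [ 0.1 -0.3 -2.9] turn [-0.04 -0.01 -0.05] F(tool) [-0.2  1.1 -0.5] op 0.166
```

```bash
python3 -m crank '[[0,0,-1.5,0,0,0],[0,0,-2.5,0,0,0],[0,0,-2.5,0,0,0]]'; python3 -c "
from h import *
rod_to(-80,dx=1)"
```

```text
t: 15.45
eef_pos: [592.1, -162.2, 121.2]
tcp_rot: [-1.085, 0.001, -0.225]
ft_force: [0.1, -0.2, -1.4]
opening: 0.165
tip rel mouth (tool-like x,y; z=gap) [  0.9   0.3 -79.5] shift [ 0.1 -0.2 -0.5] turn [-0.04 -0.   -0.04] F(tool) [ 0.1  1.2 -0.8] op 0.165
```

```bash
python3 -m crank '[[0,0,-1,0,0,0],[0,0,-2,0,0,0],[0,0,-2,0,0,0]]'; python3 -c "
from h import *
rod_to(-80,dx=1)"
```

```text
t: 15.75
eef_pos: [591.9, -163.3, 120.7]
tcp_rot: [-1.084, 0.0, -0.225]
ft_force: [1.1, 4.8, 1.7]
opening: 0.164
tip rel mouth (tool-like x,y; z=gap) [  1.1   0.4 -80.6] shift [-0.  -0.2  0.6] turn [-0.11  0.02 -0.04] F(tool) [0.  0.8 5.1] op 0.164
```

The collar is stopped on the rim at depth 80.6 with about 6 N axial force. Hold with a light push.

```bash
python3 -m crank '[[0,0,-1.2,0,0,0],[0,0,-1.2,0,0,0],[0,0,-1.2,0,0,0],[0,0,-1.2,0,0,0],[0,0,-1.2,0,0,0]]'; python3 -c "
from h import *
rod_to(-80,dx=1)"
python3 - <<'E'
from h import *
p,d=vision.read_camera('side');cv2.imwrite('pics/k.png',cv2.resize(p[190:290,250:350],None,fx=6,fy=6,interpolation=cv2.INTER_CUBIC))
rod_to(-80)
E
```

```text
t: 16.25
eef_pos: [592.0, -163.3, 120.7]
tcp_rot: [-1.082, 0.0, -0.225]
ft_force: [2.0, 6.3, 3.5]
opening: 0.166
tip rel mouth (tool-like x,y; z=gap) [  1.2   0.6 -80.7] shift [-0.1 -0.1  0.6] turn [-0.21  0.05 -0.05] F(tool) [ 0.5 -0.   7.5] op 0.166
tip rel mouth (tool-like x,y; z=gap) [  1.2   0.6 -80.7] shift [-1.  -0.2  0.6] turn [-0.21  0.05 -0.05] F(tool) [0.3 0.6 7.7] op 0.166
```

View pics/k.png

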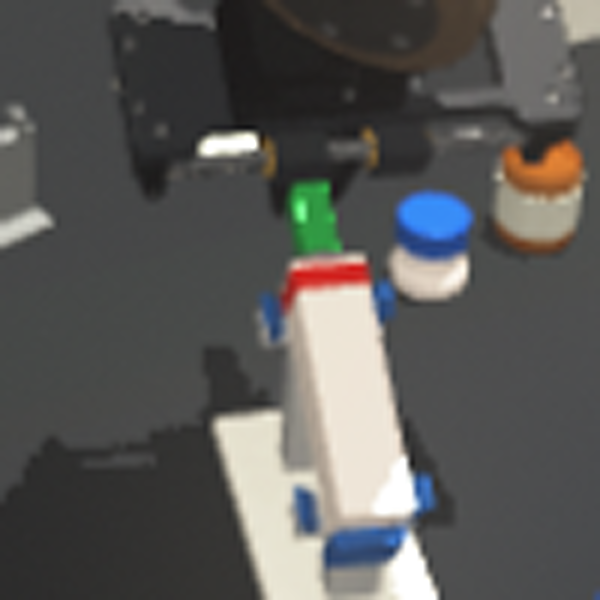

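The collar rests on the rim in the picture, and I held it for more than 0.5 s at 7.5 N. Now draw it out along the axis.

```bash
python3 -m crank '[[-0.3,0,5,0,0,0],[-0.3,0,12,0,0,0],[-0.3,0,20,0,0,0],[-0.3,0,30,0,0,0],[-0.3,0,40,0,0,0]]'; python3 -c "
from h import *
rod_to(10,dx=1)"
```

```text
t: 16.8
eef_pos: [599.7, -128.0, 140.0]
tcp_rot: [-1.082, 0.0, -0.224]
ft_force: [-0.0, -0.2, -1.5]
opening: 0.167
tip rel mouth (tool-like x,y; z=gap) [  0.8   0.4 -39.7] shift [ 0.4  0.2 49.7] turn [-0.21  0.05 -0.04] F(tool) [ 0.   1.2 -0.9] op 0.167
```

```bash
python3 -m crank '[[0,0,12,0,0,0],[0,0,24,0,0,0],[0,0,40,0,0,0],[0,0,55,0,0,0],[0,0,70,0,0,0]]'; python3 -m crank '[[0,0,15,0,0,0],[0,0,15,0,0,0]]'
python3 - <<'E'
from h import *
rod_to(10,dx=1)
p,d=vision.read_camera('side');cv2.imwrite('pics/l.png',cv2.resize(p[160:300,220:360],None,fx=4.2,fy=4.2,interpolation=cv2.INTER_CUBIC))
E
```

```text
t: 17.3
eef_pos: [613.7, -66.4, 173.6]
tcp_rot: [-1.082, -0.0, -0.224]
ft_force: [0.5, 0.5, -1.4]
opening: 0.167
t: 17.5
eef_pos: [617.1, -51.7, 181.9]
tcp_rot: [-1.082, -0.002, -0.222]
ft_force: [0.5, -0.2, -0.5]
opening: 0.164
tip rel mouth (tool-like x,y; z=gap) [ 1.1 -0.2 49.1] shift [  0.2   0.5 -39.1] turn [-0.2   0.21 -0.01] F(tool) [ 0.5  0.4 -0.3] op 0.164
```

View pics/l.png

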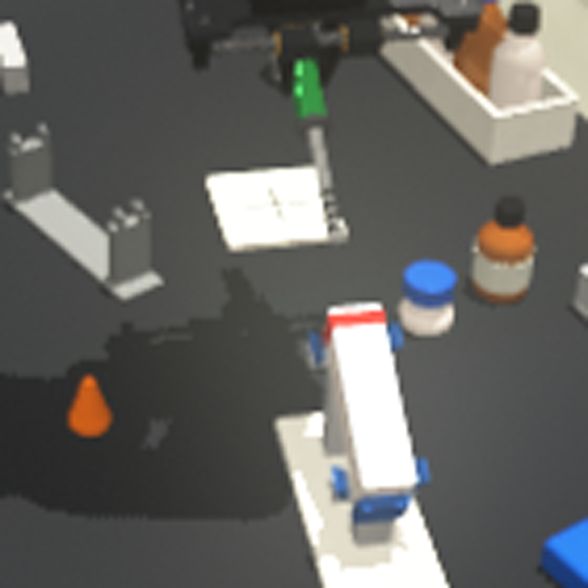

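```bash
cat >> h.py <<'E'
def rod_level(tip,yaw,obj=(0.6,-14.6,0.8)):
    Rt=down(yaw+90); tipl=np.array(obj)-[0,0,125]
    s=env.state(); R0=R.from_euler('xyz',s['tcp_rot']).as_matrix()
    print('tip now',(s['eef_pos']+R0@tipl).round(1),'shift',(R0.T@(np.array(tip)-Rt@tipl-s['eef_pos'])).round(1),'turn',R.from_matrix(R0.T@Rt).as_rotvec(degrees=True).round(2),'op',round(s['opening'],3))
E
python3 -c "
from h import *
rod_level((654,51,130),-70)"
```

```text
tip now [ 591.8 -166.4  135.8] shift [-54.4 158.1 157.6] turn [-27.18 -32.08   8.05] op 0.165
```

```bash
python3 -m crank '[[-11,20,35,-5,-6,1],[-22,50,70,-11,-13,3],[-33,85,105,-16,-19,5],[-44,120,140,-22,-26,7],[-54,158,158,-27,-32,8]]'; python3 -c "
from h import *
rod_level((654,51,130),-70)"
```

```text
t: 18.05
eef_pos: [612.6, 169.8, 116.4]
tcp_rot: [-1.567, -0.005, 0.347]
ft_force: [1.8, -1.0, -1.6]
opening: 0.163
tip now [655.3  53.2 130.5] shift [-2.3  0.9 -1.6] turn [-0.2  -0.13  0.31] op 0.163
```

```bash
python3 -m crank '[[-2,20,-1.6,-0.2,0,0.3],[-2,45,-1.6,-0.2,0,0.3],[-2,65,-1.6,-0.2,0,0.3],[-2,80,-1.6,-0.2,0,0.3],[-2,83,-1.6,-0.2,0,0.3]]'; python3 -m crank '[[0,0,0,0,0,0],[0,0,0,0,0,0],[0,0,0,0,0,0]]';python3 - <<'E'
from h import *
rod_level((654,51,48),-70)
for n in ('side','top','wrist'):
    p,d=vision.read_camera(n); c=vision.calibration(n); cv2.imwrite(f'pics/f_{n}.png',p); np.save(f'pics/f_{n}.npy',d)
    if n!='wrist':
        u,v=proj(c,np.array([654,51,40.])).astype(int); x0=u-45;y0=v-40; print(n,x0,y0); cv2.imwrite(f'pics/fc_{n}.png',cv2.resize(p[y0:y0+80,x0:x0+90],None,fx=7,fy=7,interpolation=cv2.INTER_CUBIC))
E
```

```text
t: 18.55
eef_pos: [610.9, 167.5, 31.4]
tcp_rot: [-1.57, 0.003, 0.346]
ft_force: [0.6, -1.7, -1.8]
opening: 0.163
t: 18.85
eef_pos: [611.4, 167.4, 32.3]
tcp_rot: [-1.571, 0.001, 0.346]
ft_force: [0.2, -0.3, -1.5]
opening: 0.166
tip now [654.1  50.8  46.9] shift [-0.3 -1.1  0.2] turn [-0.02 -0.18 -0.08] op 0.166
side 240 160
top 206 113
```

View pics/fc_top.png

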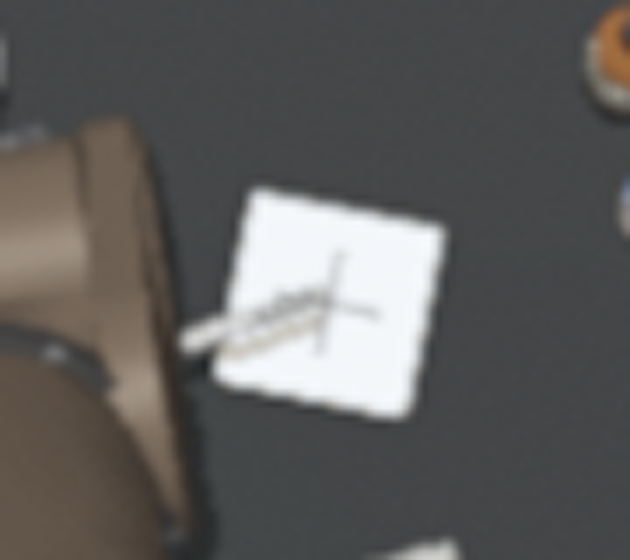

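View pics/fc_side.png

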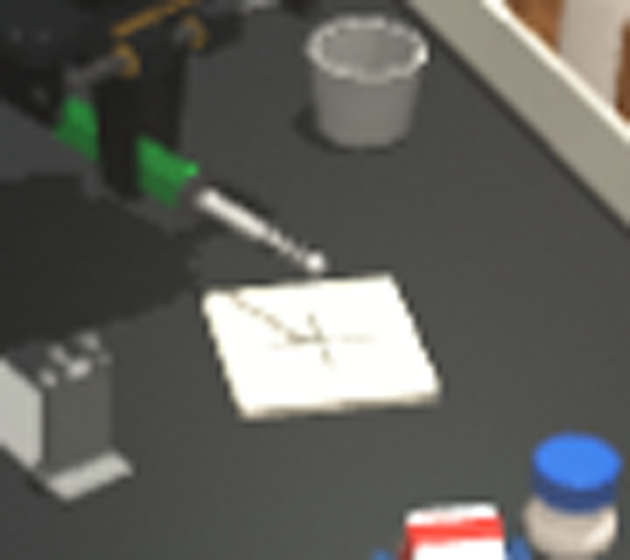

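View pics/f_top.png

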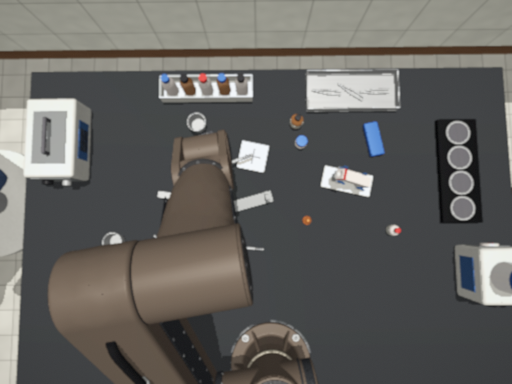

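View pics/f_side.png

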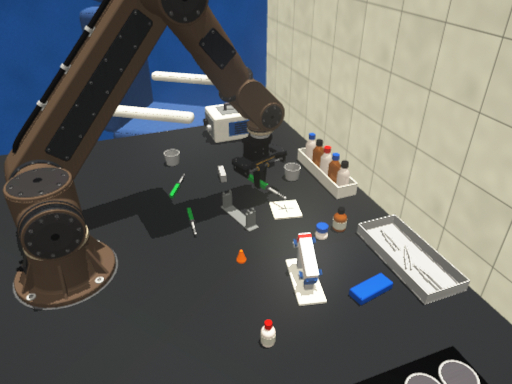

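Run:
```python
from h import *
t=vision.calibration('top'); s=vision.calibration('side')
def px(cx,cy,x0,y0): return ((cx+.5)/7-.5+x0,(cy+.5)/7-.5+y0)
tt=px(331,295,206,113); ts=px(320,262,240,160)
print('tip tri',tri(t,tt,s,ts)); print('tip top@47',plane(t,*map(np.array,tt),47))
ct=px(331,303,206,113); cs=px(317,340,240,160)
print('cross tri',tri(t,ct,s,cs),plane(t,*map(np.array,ct),8))
# sleeve in top depth, rail frame
Rr,O=railframe(); d=np.load('pics/f_side.npy'); L=(cloud(s,d)-O)@Rr; p=cv2.imread('pics/f_side.png')
m=(abs(L[...,1])<12)&(abs(L[...,0])<60)&(abs(L[...,2]-17)<8); Q=L[m]; print(len(Q),np.percentile(Q,[2,98],axis=0).round(1)); A=np.c_[Q[:,:2],np.ones(len(Q))]; print(np.linalg.lstsq(A,Q[:,2],rcond=None)[0].round(3))
print(env.state()['qvel'].round(4),env.state()['ft_force'].round(2),env.state()['t'])
a=cv2.imread('pics/top0.png').astype(int);b=cv2.imread('pics/f_top.png').astype(int)
for n,(u,v) in dict(cup=(197,123),amber=(296,121),jar=(301,142),spec=(307,220),drops=(394,230),case=(374,139)).items():
    print(n,abs(a-b)[v-12:v+12,u-12:u+12].mean().round(1))
```

```text
tip tri (array([649.88543766,  47.64669005,  54.62898149]), np.float64(2.492736724625826))
tip top@47 [650.07936674  48.14040209  47.        ]
cross tri (array([652.51993417,  48.64546257,  11.12922889]), np.float64(0.6076031818632782)) [653.37004398  48.57756633   8.        ]
429 [[-54.6 -11.3  12.6]
 [ 52.7  11.5  21.8]]
[-2.8000e-02 -4.0000e-03  1.7653e+01]
[ 0.0039  0.003   0.0013  0.0009 -0.0006 -0.0001] [-0.29 -0.72 -1.38] 19.0
cup 1.6
amber 0.6
jar 0.5
spec 0.5
drops 0.5
case 0.5
```

```bash
python3 -m crank '[[0,0,0,0,0,0],[0,0,0,0,0,0]]'; python3 -c "
from h import *
rod_level((654,51,48),-70); print(env.state()['qvel'].round(4)); print(job.job_done())"
```

```text
t: 19.2
eef_pos: [611.2, 167.5, 32.4]
tcp_rot: [-1.571, 0.001, 0.346]
ft_force: [-0.7, 0.6, -1.5]
opening: 0.167
tip now [654.   50.9  47. ] shift [-0.3 -1.   0.1] turn [-0.02 -0.16 -0.08] op 0.167
[ 0.0001  0.0018  0.0025  0.0001  0.0011 -0.0008]
the job is handed in; nothing more can be done
None
```

The job is done and handed in at 19.2 s, with no verdict reported. The sleeve is in the cradle, mouth up the slope. The rod went in until its collar stopped on the rim, held at about 7.5 N for over half a second, and was drawn fully out. It is now held level and still over the cross on the tile.

**Last checks:**
- **Tip:** arm kinematics put it 39 mm above the tile and about 1 mm from the cross. The two outside cameras put it 43–47 mm up and about 3 mm off, with a 2.5 mm ray gap between them. Both are within limits.
- **Sleeve:** released, it sits about 3.4 mm from its nominal seat. A small ledge near the stop keeps its low end up, so its centre is about 2.6 mm high and its axis about 0.03–0.04 rad off the rail's line. This is within the limits, but it is not flat on the rail.
- **Other things:** in the top view the near cup, amber bottle, jar, cone, dropper bottle and case show no change. The arm partly covered the other cup, so I only looked at it in the side view; it seemed unmoved.

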